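# Make up the second strap clamp on the T-slot plate

## Robot

A 7-joint arm with a two-finger parallel gripper is mounted at the origin on the work surface. World frame = base frame: x ahead of the robot, y to its left, z up, the work surface at z = 0. Lengths are in m, angles in rad, forces in N, time in s.
With the tool pointing down it reaches from about 0.4 to 0.875 m from the base axis. Payload 19.3 kg.
Tool frame: the origin (TCP) lies at the very end of the fingers, on their centre line; the grasp point (between the pads) lies 19 mm behind it (bot.grip_depth is the distance from the TCP to the grasp point, in m); z points along the fingers, y is the direction in which the jaws open and shut (so a half turn about z gives the same grasp; the last joint's range is limited). The gripper opens to 85 mm and grips with 20 to 120 N. Pads are 22 mm wide; open, the fingers measure 114 mm over their backs; the gripper's body (76 mm by 85 mm) begins 54 mm behind the grasp point. The pads swing forward as they close: fully open they stand 13 mm farther back than shut.
Start: joints at [1.084, 0.521, -0.036, 1.599, 0.021, 1.021, -0.113], TCP at [0.253, -0.571, 0.231] pointing down, gripper open.
Joint ranges: [-2.91, 2.91], [-0.3, 2.13], [-1.5, 1.42], [0.17, 2.43], [-1.26, 4.41], [0.16, 1.93], [-2.52, 2.52]. Speed limits (rad/s): [1.89, 1.89, 2.39, 2.39, 3.01, 3.01, 3.01].

## Interface

Orientations are given as [roll, pitch, yaw] about the fixed x, y, z axes, in that order (R = Rz(yaw) Ry(pitch) Rx(roll)).
In Python, from workcell import bot gives the robot as it stands. The module is installed in compiled form; this text tells all that it offers.
- The arm moves only by the tool apply_moves, never from a script. Its argument "increments" is text: rows parted by semicolons, each of 7 numbers parted by spaces: the closure, from -1 (fully open) to 1 (shut), so that 0 is half open, then the shift along the tool's x, y, z in cm, then the turn, a rotation vector about the tool's x, y, z in rad. In form: claw x y z ax ay az; .... A call has 1 to 8 rows; each row shifts and turns the commanded pose from where the row before left it, along the tool's axes as they then stand; what a row does not reach is not made up. A row lasts 1/12 s, in which the tool goes at most 41.7 mm and 7.16 degrees, less where a joint would pass 70% of its speed; a pose out of reach is approached as far as the arm can. A call with a gripper value outside its range is refused whole. The fingers move at their own pace and stop on an object; "newtons" is the grip in N (left out, the last holds). Time passes only in rows, so rows that do not move let the fingers close. It gives the time, the measured TCP pose, the force and the opening at its end, in the units of the state.
- bot.observe(): the state, without advancing time (a new reading comes with each control period).
- bot.grab_frame(name): name is "scene" or "top"; returns a dict with "color" (384x512x3 uint8, red, green, blue), "depth" (384x512 float32, m along the optical axis (not along the pixel's ray), 0 where there is no reading), "intrinsics" (3x3 intrinsics, pixels), "R" (3x3) and "t" (3): a world point X has camera coordinates R X + t. Camera axes: x right, y down, z forward; pixel columns grow to the right and rows downward; lengths in m; the calibration is good to about 2 mm. A picture is of the moment at which its call begins.
- bot.job_done(): hands the job in, once; it reports no verdict.
The state is a dict: "clock": time; "qpos": joint angles; "qd": joint speeds; "joint_efforts": joint torques, N m; "position": TCP position; "tool_rot": TCP orientation; "force": force on the tool from outside, world axes, zero at the start; "moment": the same for the moment, N m; "grip_width": finger opening in m.
Only numpy, scipy, OpenCV 4.12 (cv2) and the standard library are available. Lean on these libraries where they do the work, as an engineer would, in place of code of your own. Each camera call takes 0.05 s, during which the arm holds its last target.

## Task

Make up the missing strap clamp on the bare stud, like the tightened one beside it on the same bar: stand the heel block that is as tall as the bar square on the plate on the side of the stud away from the bar, lay the strap over the stud so that it lies level with its bevelled nose on the bar and its tail on that block, then slip the dished seat over the stud onto the strap, and last the brass ball washer, nested in the dish. Set the strap down gently on the bar rather than letting it drop, and leave the low block lying where it is; the nut is run down later.

Things in the scene. Friction and masses are not known exactly. Their poses are not given: they have to be found in the camera images.
- plate: fixed grey steel T-slot clamping plate lying on the bench, 220 (its x) x 300 (its y) x 40 mm high, with three T-slots (18 mm wide at the top) running along its y. Origin: centre of its underside; its top is 40 mm above that. Lies at another place and turned up to about 10 degrees either way at each start
- bar: fixed bright aluminium bar with four bolt holes, 60 (x) x 250 (y) x 32 mm high, lying on the plate along the plate's y; the workpiece to be clamped. Origin: centre of its underside, on the plate's top. Axes parallel to the plate's; its clamped edge is at its x = -30 mm, 24 to 31 mm from the stud's axis
- stud: the bare upright threaded stud, 16 mm across, fixed in the plate's middle slot, 90 mm high above the plate, the last 10 mm tapering to 8 mm across. Origin: on its axis at the plate's top. Axes parallel to the plate's: x points from the stud to the bar, so the heel block belongs on its -x side. It has one of two stations, 100 to 140 mm apart along y; the finished clamp has the other
- done_clamp: the finished, tightened clamp at the other station (fixed): the same stud, heel block, strap, seat and ball washer plus a collar nut, 90 mm high, 44 mm wide. Origin: on its stud's axis at the plate's top, axes as the plate's. In it the heel block's centre is at x = -54 mm and the strap's centre at x = -14 mm
- heel_block: loose black steel block, 36 (x) x 44 (y) x 32 mm high, as tall as the bar, small hole mark on top, 0.4 kg. Origin: centre of its underside; starts upright on the bench
- low_block: loose bright aluminium block, 40 x 40 mm and only 22 mm high: too low for this bar, not used. Origin: centre of its underside
- strap: loose black steel clamping strap, 120 (x) x 44 (y) x 16 mm thick, 0.55 kg, with a 20 mm wide slot through it from x = -18 to +40 mm. Its nose (+x end, x = 44 to 60 mm) slopes down on top to 9 mm and is bright; the tail (-x end, -60 to -18 mm) is solid. Origin: centre of its underside. Starts flat, right way up, the nose pointing away from the robot (+x) within 30 degrees
- cone_seat: loose black steel ring (dished seat), 46 mm outside, 19.4 mm hole, 12 mm high, with a dish 30 mm across and 4 mm deep in its upper face. Origin: centre of its underside; lies dish up
- ball_washer: loose brass-coloured ring (ball washer), 36 mm outside, 18.4 mm hole, 12 mm high overall: below, a rounded collar 24 mm across and 4 mm high, above it the 36 mm rim, 8 mm high. Origin: centre of the collar's underside; lies collar down. Nested, its rim rests on the seat and its collar sits in the dish, so its origin is 8 mm above the seat's
Things that resemble listed ones, but are neither listed nor needed, are in the scene too. Several things have the shape of the strap; the one meant has the colours described above.

How it is judged:
On the way, in this order (a step that is already met when the one before it is completed fails the run):
1. the heel block stands released on the plate behind the bare stud (x of heel_block in the frame of stud between -0.076 and -0.034 m and y of heel_block in the frame of stud between -0.013 and 0.013 m and z of heel_block in the frame of stud between -0.003 and 0.003 m and angle between the x axis of heel_block and the x axis of stud, either way round below 0.3 rad and angle between heel_block's own z axis and vertical below 0.05 rad and contact force between the fingers and heel_block below 0.5 N and linear speed of heel_block below 0.02 m/s), for 0.2 s.
2. the strap lies level over the stud, released, nose on the bar and tail on the heel block (x of heel_block in the frame of stud between -0.076 and -0.034 m and y of heel_block in the frame of stud between -0.013 and 0.013 m and z of heel_block in the frame of stud between -0.003 and 0.003 m and angle between the x axis of heel_block and the x axis of stud, either way round below 0.3 rad and angle between heel_block's own z axis and vertical below 0.05 rad and z of strap in the frame of stud between 0.0295 and 0.0345 m and angle between strap's own z axis and vertical below 0.035 rad and x of stud in the frame of strap between -0.012 and 0.034 m and y of stud in the frame of strap between -0.005 and 0.005 m and x of strap in the frame of bar between -0.085 and -0.04 m and angle between the x axis of strap and the x axis of stud, either way round below 0.25 rad and x of heel_block in the frame of strap between -0.062 and -0.018 m and y of heel_block in the frame of strap between -0.016 and 0.016 m and contact force between the fingers and strap below 0.5 N and linear speed of strap below 0.02 m/s), for 0.2 s.
3. the dished seat lies on the strap around the stud, released (x of heel_block in the frame of stud between -0.076 and -0.034 m and y of heel_block in the frame of stud between -0.013 and 0.013 m and z of heel_block in the frame of stud between -0.003 and 0.003 m and angle between the x axis of heel_block and the x axis of stud, either way round below 0.3 rad and angle between heel_block's own z axis and vertical below 0.05 rad and z of strap in the frame of stud between 0.0295 and 0.0345 m and angle between strap's own z axis and vertical below 0.035 rad and x of stud in the frame of strap between -0.012 and 0.034 m and y of stud in the frame of strap between -0.005 and 0.005 m and x of strap in the frame of bar between -0.085 and -0.04 m and angle between the x axis of strap and the x axis of stud, either way round below 0.25 rad and x of heel_block in the frame of strap between -0.062 and -0.018 m and y of heel_block in the frame of strap between -0.016 and 0.016 m and horizontal distance between cone_seat and stud below 0.005 m and angle between cone_seat's own z axis and vertical below 0.06 rad and z of cone_seat in the frame of stud between 0.045 and 0.051 m and contact force between the fingers and cone_seat below 0.5 N and linear speed of cone_seat below 0.02 m/s), for 0.2 s.
4. the ball washer is nested in the seat's dish, released (x of heel_block in the frame of stud between -0.076 and -0.034 m and y of heel_block in the frame of stud between -0.013 and 0.013 m and z of heel_block in the frame of stud between -0.003 and 0.003 m and angle between the x axis of heel_block and the x axis of stud, either way round below 0.3 rad and angle between heel_block's own z axis and vertical below 0.05 rad and z of strap in the frame of stud between 0.0295 and 0.0345 m and angle between strap's own z axis and vertical below 0.035 rad and x of stud in the frame of strap between -0.012 and 0.034 m and y of stud in the frame of strap between -0.005 and 0.005 m and x of strap in the frame of bar between -0.085 and -0.04 m and angle between the x axis of strap and the x axis of stud, either way round below 0.25 rad and x of heel_block in the frame of strap between -0.062 and -0.018 m and y of heel_block in the frame of strap between -0.016 and 0.016 m and horizontal distance between each of cone_seat, ball_washer and stud below 0.005 m and angle between cone_seat's own z axis and vertical below 0.06 rad and z of cone_seat in the frame of stud between 0.045 and 0.051 m and angle between ball_washer's own z axis and vertical below 0.08 rad and z of ball_washer in the frame of cone_seat between 0.006 and 0.01 m and z of ball_washer in the frame of stud between 0.052 and 0.06 m and contact force between the fingers and ball_washer below 0.5 N and linear speed of ball_washer below 0.02 m/s), for 0.2 s.
At the end, for the whole second after the job is handed in: Heel block upright on the plate, 34-76 mm behind the stud, 13 mm sideways, 0.3 rad; strap level (0.035 rad) over the stud at 32 +/- 2.5 mm, nose 5 mm or more on the bar, tail on the block; seat flat on it, ball washer nested (8 +/- 2 mm up), both within 5 mm of the stud axis; all released, at rest (x of heel_block in the frame of stud between -0.076 and -0.034 m and y of heel_block in the frame of stud between -0.013 and 0.013 m and z of heel_block in the frame of stud between -0.003 and 0.003 m and angle between the x axis of heel_block and the x axis of stud, either way round below 0.3 rad and angle between heel_block's own z axis and vertical below 0.05 rad and z of strap in the frame of stud between 0.0295 and 0.0345 m and angle between strap's own z axis and vertical below 0.035 rad and x of stud in the frame of strap between -0.012 and 0.034 m and y of stud in the frame of strap between -0.005 and 0.005 m and x of strap in the frame of bar between -0.085 and -0.04 m and angle between the x axis of strap and the x axis of stud, either way round below 0.25 rad and x of heel_block in the frame of strap between -0.062 and -0.018 m and y of heel_block in the frame of strap between -0.016 and 0.016 m and horizontal distance between each of cone_seat, ball_washer and stud below 0.005 m and angle between cone_seat's own z axis and vertical below 0.06 rad and z of cone_seat in the frame of stud between 0.045 and 0.051 m and angle between ball_washer's own z axis and vertical below 0.08 rad and z of ball_washer in the frame of cone_seat between 0.006 and 0.01 m and z of ball_washer in the frame of stud between 0.052 and 0.06 m and linear speed of each of heel_block, strap, cone_seat, ball_washer below 0.01 m/s and angular speed of each of heel_block, strap, cone_seat, ball_washer below 0.1 rad/s); the robot touches nothing.
It fails at once if the low block is shifted by more than 30 mm (distance of low_block from where it was at the start of the episode above 0.03 m).
It fails at once if the strap is let fall: faster than 0.4 m/s while not held (linear speed of strap above 0.4 m/s and contact force between the fingers and strap below 1 N).
It fails at once if the strap is driven down on the bar with more than 60 N (contact force between strap and bar above 60 N).
It also fails if it takes over 96 s, if anything falls off the work surface, if the arm or the gripper's body presses on something with over 40 N, if the wrist force passes 120 N, or if a joint passes its speed limit or range.

## Working session

There is one attempt and no reset: what is moved stays moved. The work goes in short steps, Python scripts to look and compute and a tool call to move; the robot and the scene stay as the last step left them, time stands still between calls to the robot, and variables do not carry over. Pictures are saved under pics/ and viewed, and the job is handed in when it is done.

Besides the shell and the picture viewer there is one more tool, called after "Request:" as name(argument=value, ...) on one line, values as JSON. apply_moves: Moves the arm, as the interface text tells. Its arguments: {"type":"object","properties":{"increments":{"type":"string"},"newtons":{"type":"number"}},"required":["increments"]}

```bash
mkdir -p pics
cat > h.py <<'E'
import numpy as np, cv2, pickle
from workcell import bot
def grab(n):
    f=bot.grab_frame(n); pickle.dump({k:np.array(v) for k,v in f.items()},open(n+'.pkl','wb')); return f
def load(n): return pickle.load(open(n+'.pkl','rb'))
def save(n,f,crop=None,s=1.5):
    im=f['color'][:,:,::-1]
    if crop: im=im[crop[1]:crop[3],crop[0]:crop[2]]
    cv2.imwrite('pics/'+n+'.png',cv2.resize(im,None,fx=s,fy=s,interpolation=cv2.INTER_CUBIC))
def cloud(f):
    K=f['intrinsics'];d=f['depth'];h,w=d.shape
    u,v=np.meshgrid(np.arange(w),np.arange(h))
    c=np.stack([(u-K[0,2])/K[0,0]*d,(v-K[1,2])/K[1,1]*d,d],-1)
    return (c-f['t'])@f['R']
def atz(f,u,v,z):
    K=f['intrinsics'];r=f['R'].T@np.array([(u-K[0,2])/K[0,0],(v-K[1,2])/K[1,1],1]);o=-f['R'].T@f['t']
    return o+r*(z-o[2])/r[2]
E
python3 - <<'E'
from h import *
for n in('scene','top'):
    f=grab(n);save(n+'0',f); print(n,-f['R'].T@f['t'],f['R'][2],f['intrinsics'][0,0])
print(bot.observe())
E
```

```text
scene [ 0.86237577 -0.48299716  1.04125432] [-0.34103817  0.41431414 -0.84382271] 417.7633921964215
top [ 0.336025   -0.01751109  1.14869088] [ 0.13408064  0.01142779 -0.99090453] 416.8951923074176
{'clock': 0.1, 'qpos': array([ 1.08380658,  0.52193862, -0.03632973,  1.59993407,  0.02122198,
        1.02108457, -0.1127806 ]), 'qd': array([ 5.41264418e-05, -1.63709919e-03,  6.90070876e-04, -2.96816148e-03,
       -2.43420485e-03, -9.79334385e-05, -1.14440307e-03]), 'joint_efforts': array([ 6.88283995e-03, -9.28485775e+01,  1.98608838e+00, -3.70531082e+01,
        1.83668366e-02,  5.37419299e-03, -2.51153169e-04]), 'position': array([ 0.25286612, -0.57124758,  0.23079916]), 'tool_rot': array([-3.14061734e+00,  8.49122147e-05,  4.16811396e-01]), 'force': array([-0.07610972, -0.32695135, -0.08418253]), 'moment': array([-0.00429969,  0.04856619,  0.01154794]), 'grip_width': 0.08510900955982786}
```

View pics/scene0.png

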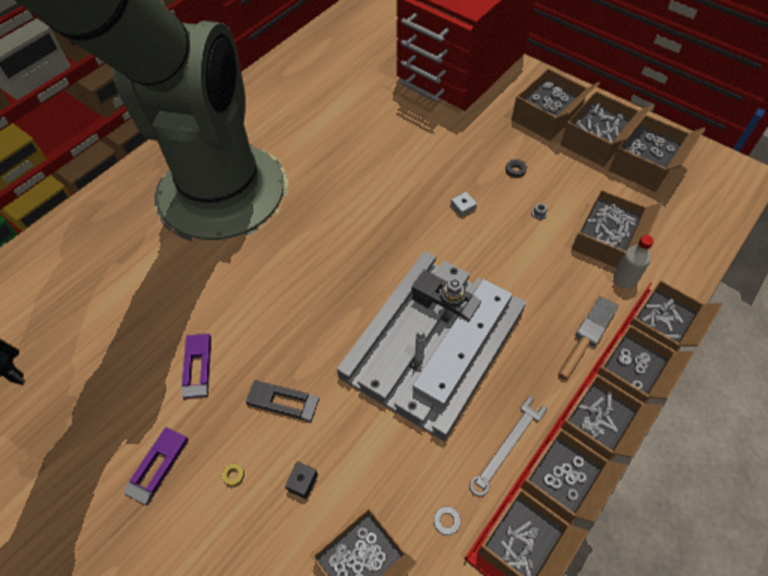

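View pics/top0.png

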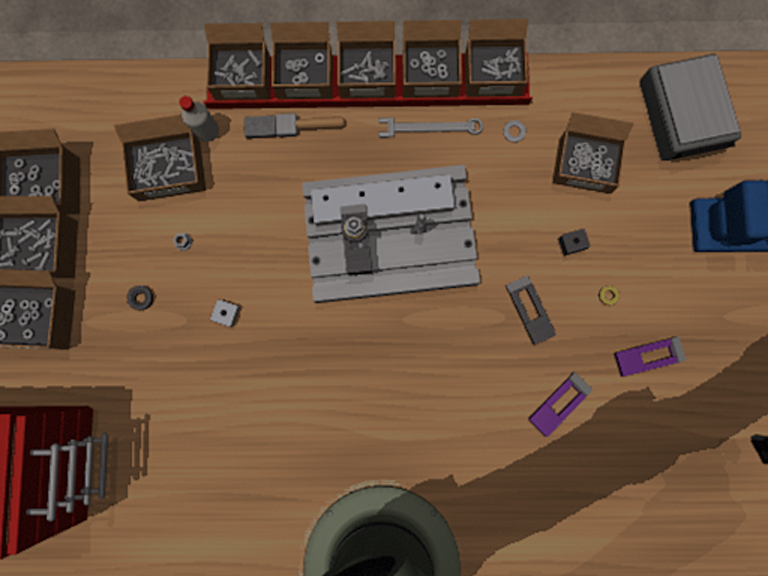

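The top view shows the strap (530,310), heel block (574,242), ball washer (609,295), seat (140,297), low block (224,313) and bare stud (~422,226), all in 1.5x pixels. Next I measure them from depth.

```bash
cat > m.py <<'E'
from h import *
def seg(f,cx,cy,r,z0,z1):
    P=cloud(f);m=(f['depth']>0)&(np.hypot(P[...,0]-cx,P[...,1]-cy)<r)&(P[...,2]>z0)&(P[...,2]<z1)
    return P[m]
if __name__=='__main__':
    f={n:load(n) for n in('scene','top')}
    t=f['top']
    g={'strap':(530,310,.016,.09,.010,.022),'heel':(574,242,.032,.05,.026,.038),'wash':(609,295,.012,.035,.007,.017),'seat':(140,297,.012,.04,.007,.017),'low':(224,313,.022,.04,.016,.028)}
    for k,(u,v,z,r,a,b) in g.items():
        c=atz(t,u/1.5,v/1.5,z)
        for n in f:
            P=seg(f[n],c[0],c[1],r,a,b)
            if len(P)<5: print(k,n,len(P),c);continue
            (x,y),(w,h),an=cv2.minAreaRect((P[:,:2]*1000).astype(np.float32))
            print(k,n,len(P),np.round(c[:2],3),'rect c %.1f %.1f wh %.1f %.1f an %.1f zmed %.4f'%(x,y,w,h,an,np.median(P[:,2])), 'mean',np.round(P[:,:2].mean(0)*1000,1))
    for n in f:
        c=atz(t,390/1.5,232/1.5,.04)
        P=seg(f[n],c[0],c[1],.25,.066,.076)
        (x,y),(w,h),an=cv2.minAreaRect((P[:,:2]*1000).astype(np.float32)); print('bar',n,len(P),x,y,w,h,an)
        P=seg(f[n],c[0],c[1],.25,.036,.044)
        (x,y),(w,h),an=cv2.minAreaRect((P[:,:2]*1000).astype(np.float32)); print('plate',n,len(P),x,y,w,h,an,np.median(P[:,2]))
        P=seg(f[n],c[0],c[1],.1,.1,.16)
        print('high',n); print(np.round(P*1000))
E
python3 m.py
```

```text
strap scene 598 [ 0.446 -0.275] rect c 448.1 -273.9 wh 120.9 45.5 an 23.0 zmed 0.0160 mean [ 444.9 -276.6]
strap top 549 [ 0.446 -0.275] rect c 448.4 -275.2 wh 119.2 44.8 an 23.2 zmed 0.0152 mean [ 443.2 -277.6]
heel scene 288 [ 0.567 -0.356] rect c 570.4 -356.7 wh 36.8 44.7 an 17.7 zmed 0.0324 mean [ 571.2 -357.2]
heel top 217 [ 0.567 -0.356] rect c 571.6 -357.4 wh 36.0 44.5 an 16.2 zmed 0.0317 mean [ 571.3 -357.2]
wash scene 133 [ 0.472 -0.42 ] rect c 473.2 -418.5 wh 35.2 33.2 an 38.7 zmed 0.0122 mean [ 473.3 -418.8]
wash top 102 [ 0.472 -0.42 ] rect c 473.9 -419.9 wh 34.1 34.2 an 27.9 zmed 0.0119 mean [ 474.5 -419.4]
seat scene 100 [0.477 0.439] rect c 478.8 443.5 wh 44.3 43.4 an 69.7 zmed 0.0123 mean [478.7 443.5]
seat top 165 [0.477 0.439] rect c 478.8 443.2 wh 45.9 42.1 an 88.5 zmed 0.0110 mean [478.  442.5]
low scene 140 [0.445 0.28 ] rect c 447.9 283.3 wh 44.4 40.1 an 63.8 zmed 0.0228 mean [448.  282.9]
low top 219 [0.445 0.28 ] rect c 447.8 283.1 wh 41.7 39.5 an 71.1 zmed 0.0215 mean [447.5 282.3]
bar scene 1862 596.2901000976562 -11.302322387695312 154.34213256835938 251.60
[... 8498 characters left out ...]
571.  47. 112.]
 [572.  44. 111.]
 [571.  42. 113.]
 [570.  39. 118.]
 [572.  37. 109.]
 [571.  34. 115.]
 [571.  31. 112.]
 [572.  29. 106.]
 [573.  27. 102.]
 [571.  57. 103.]
 [570.  52. 108.]
 [570.  49. 109.]
 [569.  47. 112.]
 [569.  44. 111.]
 [568.  41. 117.]
 [569.  39. 111.]
 [568.  36. 113.]
 [568.  34. 113.]
 [569.  32. 110.]
 [570.  29. 106.]
 [571.  27. 100.]
 [569.  58. 100.]
 [569.  55. 100.]
 [569.  50. 102.]
 [567.  47. 111.]
 [568.  45. 105.]
 [568.  42. 105.]
 [567.  39. 108.]
 [567.  37. 106.]
 [568.  34. 105.]
 [566.  55. 100.]
 [566.  45. 101.]
 [566.  42. 103.]
 [566.  37. 100.]
 [565.  34. 103.]
 [566.  32. 101.]
 [563.  47. 101.]
 [564.  42. 100.]
 [563.  34. 103.]]
```

Run:
```python
from h import *
t=load('top');s=load('scene')
save('t_plate',t,(195,105,325,205),6)
save('t_right',t,(330,140,460,240),6)
save('s_plate',s,(220,160,360,295),5)
```

```text
(no output)
```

View pictures.

View pics/t_plate.png

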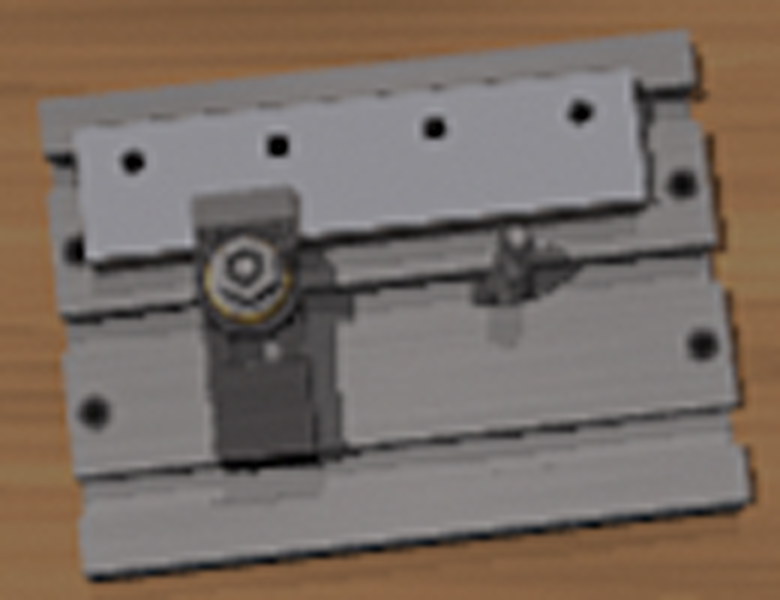

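View pics/t_right.png

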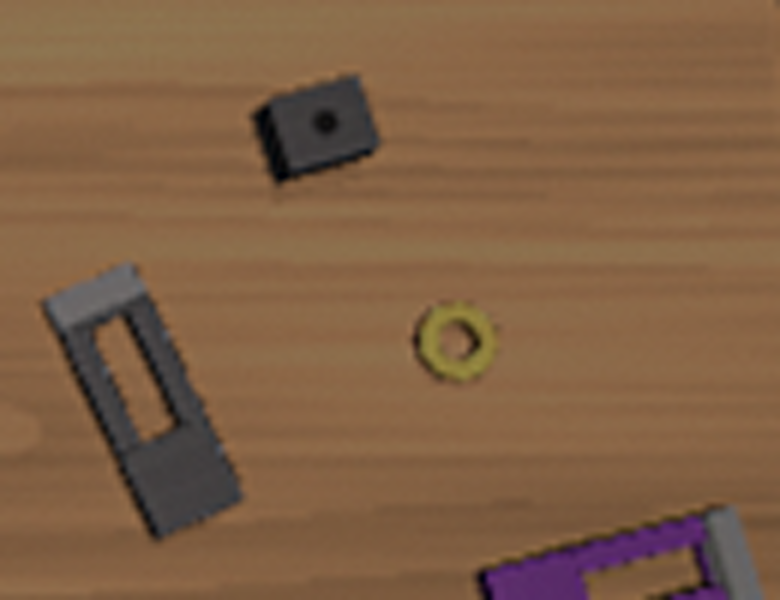

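```bash
cat > stud.py <<'E'
from m import *
from scipy.optimize import least_squares
th=np.radians(5.75);ex=np.array([np.cos(th),np.sin(th)])
def fit(names,z0=.05,z1=.118,c0=(.594,-.073)):
    for n in names:
        f=load(n);P=seg(f,c0[0],c0[1],.016,z0,z1)
        g=lambda c:np.hypot(P[:,0]-c[0],P[:,1]-c[1])-.008
        r=least_squares(g,np.array(c0),loss='soft_l1',f_scale=.001)
        print(n,len(P),np.round(r.x*1000,1),'rms',1000*np.sqrt(np.mean(g(r.x)**2)))
        B=seg(f,.6,-.02,.2,.066,.076)
        # bar edges
        q=B[:,:2]@ex; yy=B[:,:2]@np.array([-ex[1],ex[0]])
        s=(r.x@ex); ys=r.x@np.array([-ex[1],ex[0]])
        k=(abs(yy-ys)<.035)
        print(' bar x rel stud', np.percentile(q[k]-s,[0,1,2,5,50,95,99])*1000)
fit(['scene','top'])
E
python3 stud.py
```

```text
scene 73 [593.5 -71. ] rms 0.7097297810116867
 bar x rel stud [-2.68555209  6.94888984 25.4631007  27.558838   56.1729674  82.98274043
 85.22273161]
top 40 [595.4 -73. ] rms 0.3657369101468004
 bar x rel stud [-8.14285579 23.85022272 24.50356833 26.085946   53.34684826 81.29384993
 83.72175048]
```

Top crop: the stud tip is at ~(515,240), and the bar edge is 25 mm in front of it. The heel hole mark is at (325,122) and the ring at (457,342). The two cameras agree within 2 mm, so I average them. I'll write a delta helper next, then move to the heel block.

```bash
cat > d.py <<'E'
import sys,numpy as np
from workcell import bot
from scipy.spatial.transform import Rotation as R
x,y,z,yaw=map(float,sys.argv[1:5])  # mm, deg
s=bot.observe();r=R.from_euler('xyz',s['tool_rot']);rt=R.from_euler('xyz',[np.pi,0,np.radians(yaw)])
d=np.array([x,y,z])/1000-s['position']
print('pos mm',np.round(s['position']*1000,1),'rpy',np.round(s['tool_rot'],4),'w',round(s['grip_width']*1000,1),'F',np.round(s['force'],1),'t',s['clock'])
print('tool delta cm',np.round(r.inv().apply(d)*100,2),'rot',np.round((r.inv()*rt).as_rotvec(),4))
E
python3 d.py 571 -357 231 17; python3 -c "
from workcell import bot;print(bot.grip_depth)"
```

```text
pos mm [ 252.9 -571.2  230.8] rpy [-3.1406e+00  1.0000e-04  4.1680e-01] w 85.1 F [-0.1 -0.3 -0.1] t 0.1
tool delta cm [ 3.776e+01 -6.710e+00 -2.000e-02] rot [-1.000e-03  1.000e-04  1.201e-01]
0.0187
```

Request:
apply_moves(increments="-1 3.1 -0.5 0 0 0 0.0; -1 3.1 -0.5 0 0 0 0; -1 3.1 -0.5 0 0 0 0; -1 3.1 -0.5 0 0 0 0; -1 3.1 -0.6 0 0 0 0; -1 3.1 -0.6 0 0 0 0; -1 3.1 -0.6 0 0 0 0; -1 3.1 -0.6 0 0 0 0", newtons=60)

```text
clock: 0.77
position: [0.463, -0.4297, 0.231]
tool_rot: [-3.141, 0.0, 0.417]
force: [-0.7, -0.1, 0.5]
grip_width: 0.0853
```

```bash
python3 d.py 571 -357 231 17
```

```text
pos mm [ 463.  -429.7  231. ] rpy [-3.1411e+00  3.0000e-04  4.1670e-01] w 85.3 F [-0.7 -0.1  0.5] t 0.7667
tool delta cm [12.82 -2.27  0.  ] rot [-0.0005  0.0003  0.12  ]
```

Request:
apply_moves(increments="-1 3.2 -0.57 0 0 0 0; -1 3.2 -0.57 0 0 0 0; -1 3.2 -0.57 0 0 0 0; -1 3.2 -0.57 0 0 0 0; -1 0 0 4 0 0 0.06; -1 0 0 4 0 0 0.06; -1 0 0 4 0 0 0; -1 0 0 3.5 0 0 0")

```text
clock: 1.43
position: [0.5692, -0.3575, 0.0737]
tool_rot: [-3.141, 0.001, 0.297]
force: [0.9, -0.4, 0.1]
grip_width: 0.0853
```

```bash
python3 d.py 571 -357 6 17
python3 - <<'E'
from h import *
f=grab('scene');save('s1',f,(100,220,300,370),4)
f=grab('top');save('t1',f,(330,100,460,200),6)
E
```

```text
pos mm [ 569.2 -357.5   73.7] rpy [-3.1407e+00  1.0000e-03  2.9680e-01] w 85.3 F [ 0.9 -0.4  0.1] t 1.4333
tool delta cm [0.2  0.01 6.77] rot [-0.0009  0.001   0.0001]
```

View pics/s1.png

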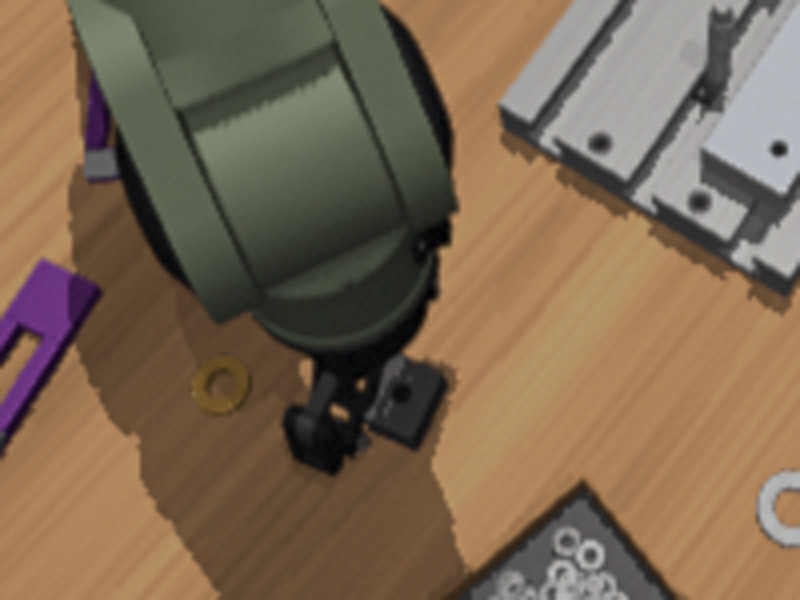

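View pics/t1.png

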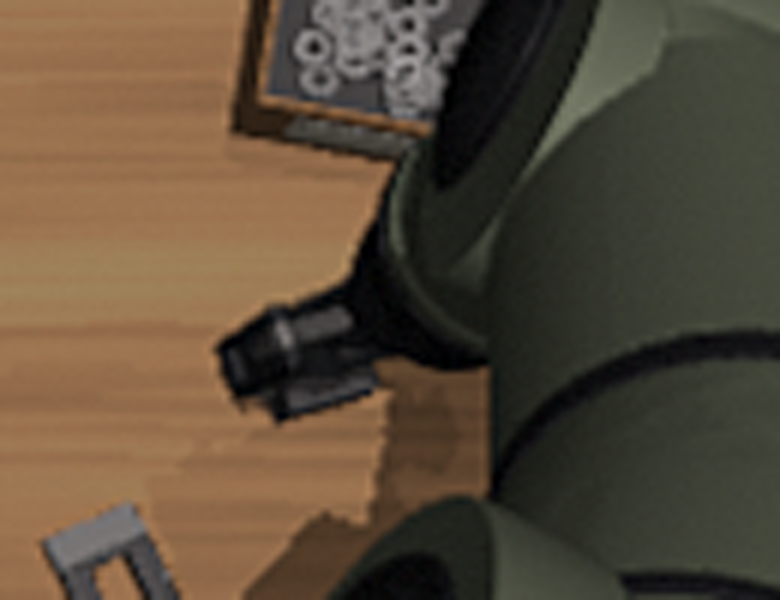

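```bash
python3 d.py 571 -357 6 17
```

```text
pos mm [ 566.8 -356.3   70.6] rpy [-3.135   0.0063  0.2973] w 85.5 F [-1.3  0.8 -0.7] t 1.5333
tool delta cm [0.42 0.24 6.46] rot [-0.0066  0.0063  0.0006]
```

The scene picture shows the jaws straddling the block (near finger at 320,440, block at 405,400). I'll let it settle and then descend.

Request:
apply_moves(increments="-1 0 0 0 0 0 0; -1 0 0 0 0 0 0; -1 0 0 1.5 0 0 0; -1 0 0 1.5 0 0 0; -1 0 0 1.5 0 0 0; -1 0 0 0 0 0 0; -1 0 0 0 0 0 0")

```text
clock: 2.12
position: [0.5695, -0.3581, 0.0309]
tool_rot: [-3.141, 0.001, 0.297]
force: [-0.3, -1.0, -0.1]
grip_width: 0.0856
```

```bash
python3 d.py 571 -357 6 17
```

```text
pos mm [ 569.5 -358.1   30.9] rpy [-3.1408e+00  8.0000e-04  2.9680e-01] w 85.6 F [-0.3 -1.  -0.1] t 2.1167
tool delta cm [ 0.18 -0.05  2.49] rot [-0.0008  0.0008  0.0001]
```

Request:
apply_moves(increments="-1 0.2 0 0.8 0 0 0; -1 0 0 0.8 0 0 0; -1 0 0 0.8 0 0 0; -0.3 0 0 0 0 0 0; 0.1 0 0 0 0 0 0; 0.3 0 0 0 0 0 0; 0.3 0 0 0 0 0 0; 0.3 0 0 0 0 0 0")

```text
clock: 2.78
position: [0.5719, -0.3578, 0.0079]
tool_rot: [3.141, -0.001, 0.297]
force: [-1.8, 0.1, 4.1]
grip_width: 0.0432
```

Request:
apply_moves(increments="0.3 0 0 0 0 0 0; 0.3 0 0 0 0 0 0; 0.3 0 0 0 0 0 0; 0.3 0 0 -0.5 0 0 0; 0.3 0 0 -0.5 0 0 0; 0.3 0 0 0 0 0 0; 0.3 0 0 0 0 0 0; 0.3 0 0 0 0 0 0")

```text
clock: 3.45
position: [0.5716, -0.3576, 0.0172]
tool_rot: [-3.141, 0.0, 0.297]
force: [-0.1, -0.0, -3.8]
grip_width: 0.0429
```

```bash
python3 d.py 571 -357 6 17
```

```text
pos mm [ 571.6 -357.6   17.2] rpy [-3.1415e+00  1.0000e-04  2.9680e-01] w 42.9 F [-0.1 -0.  -3.8] t 3.45
tool delta cm [-0.04 -0.07  1.12] rot [-0.0001  0.0001  0.0001]
```

Held: width 42.9 mm, weight 3.8 N. I'll lift it and carry it to behind the stud.

Request:
apply_moves(increments="0.3 0 0 -3 0 0 0; 0.3 0 0 -4 0 0 0; 0.3 0 0 -4 0 0 0; 0.3 0 0 -4 0 0 0; 0.3 0 0 -1.5 0 0 0; 0.3 0 0 0 0 0 0")

```text
clock: 3.95
position: [0.5732, -0.3586, 0.1868]
tool_rot: [3.137, -0.004, 0.297]
force: [-0.1, -0.7, -3.6]
grip_width: 0.0426
```

```bash
python3 d.py 539.8 -77.5 180 5.75
```

```text
pos mm [ 573.2 -358.6  186.8] rpy [ 3.137  -0.0044  0.2966] w 42.6 F [-0.1 -0.7 -3.6] t 3.95
tool delta cm [  5.01 -27.86   0.58] rot [ 0.0041 -0.0048  0.1962]
```

Request:
apply_moves(increments="0.3 0.65 -3.46 0 0 0 0; 0.3 0.65 -3.46 0 0 0 0; 0.3 0.65 -3.46 0 0 0 0; 0.3 0.65 -3.46 0 0 0 0; 0.3 0.65 -3.46 0 0 0 0; 0.3 0.65 -3.46 0 0 0 0; 0.3 0.65 -3.46 0 0 0 0; 0.3 0.6 -3.46 0 0 0 0")

```text
clock: 4.62
position: [0.5389, -0.0762, 0.1811]
tool_rot: [-3.141, 0.002, 0.297]
force: [2.1, 1.5, -3.1]
grip_width: 0.0427
```

Request:
apply_moves(increments="0.3 0 0 0 0 0 0.1; 0.3 0 0 1 0 0 0.096; 0.3 0 0 2 0 0 0; 0.3 0 0 2 0 0 0; 0.3 0 0 1 0 0 0; 0.3 0 0 0 0 0 0; 0.3 0 0 0 0 0 0; 0.3 0 0 0 0 0 0")

```text
clock: 5.28
position: [0.5403, -0.078, 0.1229]
tool_rot: [3.142, -0.001, 0.101]
force: [-0.1, -0.5, -3.6]
grip_width: 0.0428
```

```bash
python3 d.py 539.8 -77.5 47 5.75
python3 - <<'E'
from h import *
f=grab('scene');save('s2',f,(200,130,360,280),5)
E
python3 d.py 539.8 -77.5 47 5.75
```

```text
pos mm [540.3 -78.  122.9] rpy [ 3.1415e+00 -6.0000e-04  1.0060e-01] w 42.8 F [-0.1 -0.5 -3.6] t 5.2833
tool delta cm [-0.05 -0.06  7.59] rot [ 0.0001 -0.0006  0.0002]
pos mm [540.5 -78.  123.1] rpy [ 3.1415e+00 -1.1000e-03  1.0060e-01] w 43.0 F [ 0.9 -0.6 -3.4] t 5.3333
tool delta cm [-0.07 -0.06  7.61] rot [ 0.0001 -0.0011  0.0002]
```

View pics/s2.png

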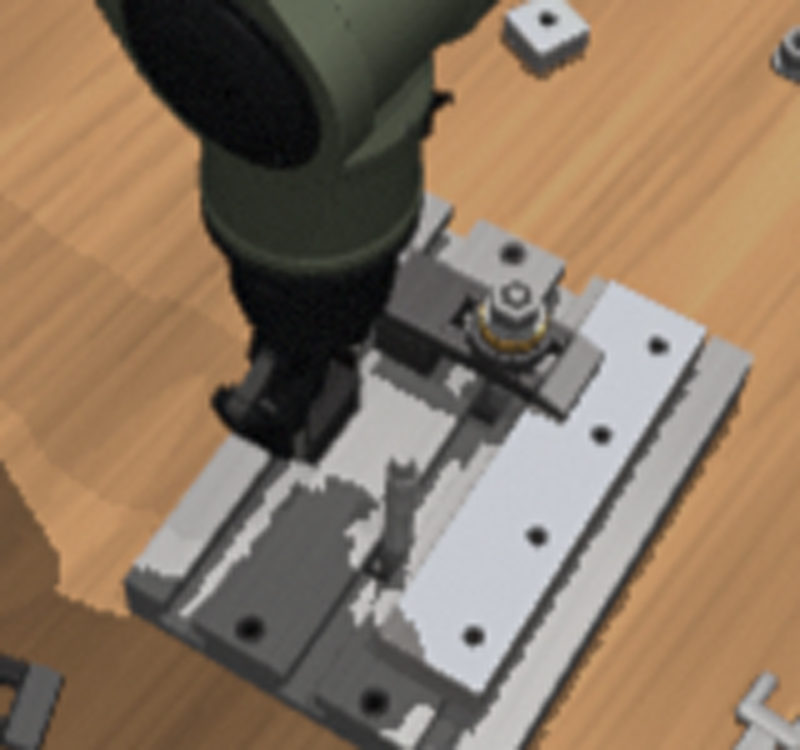

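Request:
apply_moves(increments="0.3 -0.3 0 2 0 0 0; 0.3 0 0 2 0 0 0; 0.3 0 0 1.5 0 0 0; 0.3 0 0 1 0 0 0; 0.3 0 0 0.4 0 0 0; 0.3 0 0 0.2 0 0 0; 0.3 0 0 0 0 0 0; 0.3 0 0 0 0 0 0")

```text
clock: 6.0
position: [0.5375, -0.0782, 0.0521]
tool_rot: [3.141, -0.001, 0.101]
force: [-0.5, 0.0, -2.7]
grip_width: 0.0426
```

```bash
python3 d.py 537.8 -77.7 47 5.75
```

```text
pos mm [537.5 -78.2  52.1] rpy [ 3.1414e+00 -1.1000e-03  1.0070e-01] w 42.6 F [-0.5  0.  -2.7] t 6.0
tool delta cm [ 0.03 -0.05  0.51] rot [ 0.0002 -0.0011  0.0003]
```

Request:
apply_moves(increments="0.3 0 0 0.2 0 0 0; 0.3 0 0 0.2 0 0 0; 0.3 0 0 0.1 0 0 0; 0.3 0 0 0 0 0 0; 0.3 0 0 0 0 0 0")

```text
clock: 6.42
position: [0.5375, -0.0782, 0.0478]
tool_rot: [3.141, -0.001, 0.101]
force: [-7.6, 1.7, 27.7]
grip_width: 0.0427
```

Request:
apply_moves(increments="0.3 0 0 -0.1 0 0 0; 0.3 0 0 0 0 0 0; -0.2 0 0 0 0 0 0; -0.35 0 0 0 0 0 0; -0.35 0 0 0 0 0 0; -0.35 0 0 0 0 0 0")

```text
clock: 6.92
position: [0.537, -0.0782, 0.0472]
tool_rot: [-3.142, 0.0, 0.101]
force: [-1.1, 0.0, -0.6]
grip_width: 0.0578
```

Request:
apply_moves(increments="-0.35 0 0 0 0 0 0; -0.35 0 0 -1 0 0 0; -0.35 0 0 -2 0 0 0; -0.35 0 0 -4 0 0 0; -0.35 0 0 -4 0 0 0; -0.35 0 0 -2 0 0 0; -0.35 0 0 0 0 0 0")

```text
clock: 7.5
position: [0.539, -0.0784, 0.1826]
tool_rot: [3.14, -0.007, 0.1]
force: [1.4, -0.2, 0.9]
grip_width: 0.0577
```

```bash
python3 d.py 448.2 -274.6 150 23.1
python3 - <<'E'
from h import *
f=grab('scene');save('s3',f,(200,130,360,280),5)
E
```

```text
pos mm [539.  -78.4 182.6] rpy [ 3.1405 -0.0071  0.1004] w 57.7 F [ 1.4 -0.2  0.9] t 7.5
tool delta cm [-11.03  18.61   3.21] rot [ 0.0022 -0.0069 -0.3027]
```

View pics/s3.png

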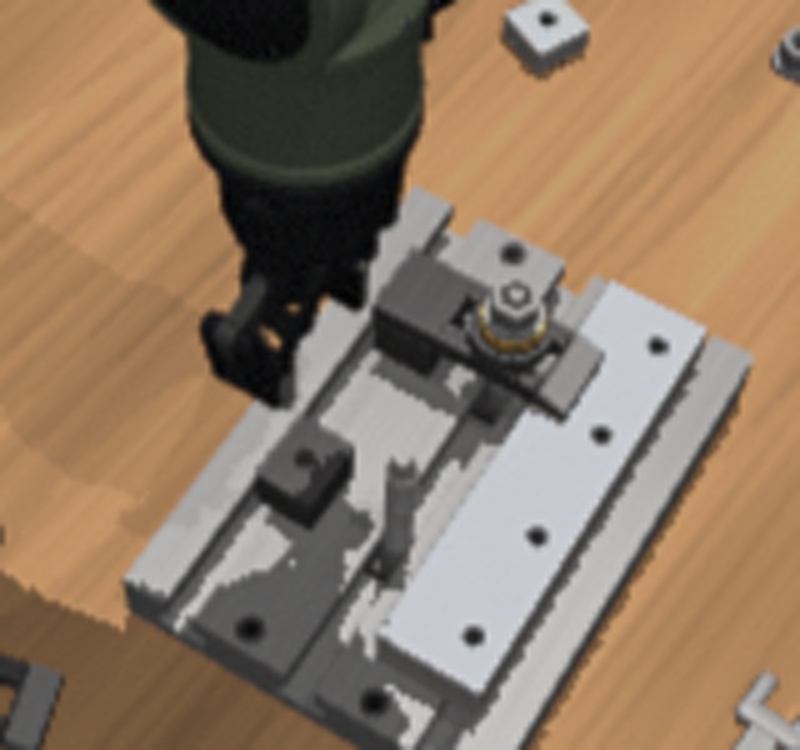

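The heel block stands square on the plate behind the stud (block at 305,470 in the crop, stud at 400,520). Next the strap.

Request:
apply_moves(increments="-0.6 -1.93 3.15 0 0 0 0; -0.6 -1.93 3.15 0 0 0 0; -0.6 -1.93 3.15 0 0 0 0; -0.6 -1.93 3.15 0 0 0 0; -0.6 -1.93 3.15 0 0 0 0; -0.6 -1.95 3.13 0 0 0 0; -0.6 0 0 2 0 0 -0.1; -0.6 0 0 2 0 0 -0.1")

```text
clock: 8.22
position: [0.4395, -0.2798, 0.137]
tool_rot: [3.14, -0.0, 0.301]
force: [0.2, 0.1, -0.4]
grip_width: 0.0684
```

Request:
apply_moves(increments="-0.6 0 0 3 0 0 -0.1; -0.6 0 0 3 0 0 0; -0.6 0 0 2 0 0 0; -0.6 0 0 1 0 0 0; -0.6 0 0 0 0 0 0; -0.6 0 0 0 0 0 0; -0.6 0 0 0 0 0 0; -0.6 0 0 0 0 0 0")

```text
clock: 8.88
position: [0.4412, -0.278, 0.0485]
tool_rot: [3.14, -0.001, 0.401]
force: [-0.8, -0.1, 1.7]
grip_width: 0.0684
```

```bash
python3 d.py 440.8 -277.7 2 23.1
python3 - <<'E'
from h import *
f=grab('scene');save('s4',f,(100,200,260,350),5)
E
```

```text
pos mm [ 441.2 -278.    48.5] rpy [ 3.1401e+00 -1.1000e-03  4.0070e-01] w 68.4 F [-0.8 -0.1  1.7] t 8.8833
tool delta cm [-0.03 -0.05  4.65] rot [ 0.0015 -0.0011 -0.0024]
```

View pics/s4.png

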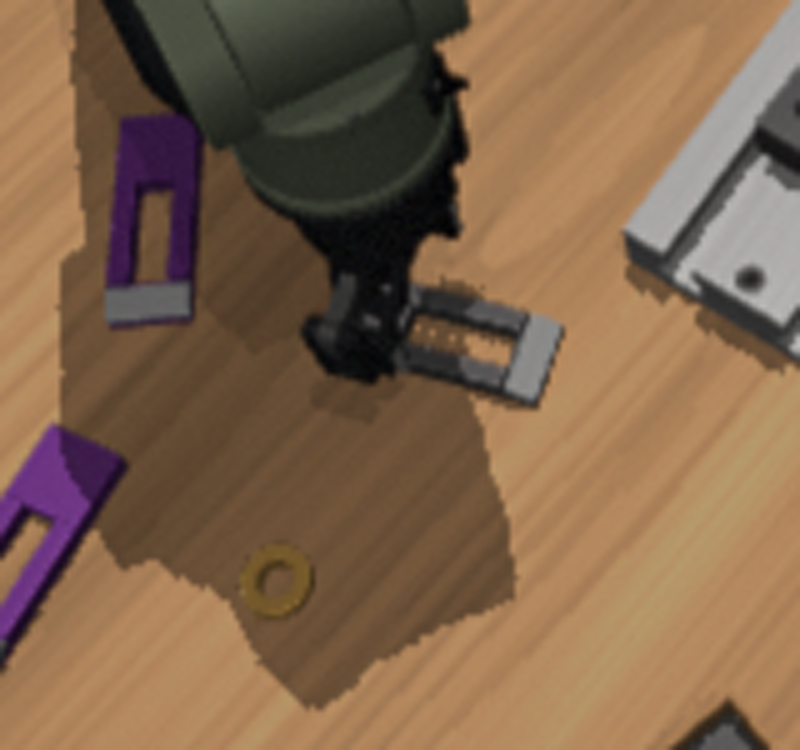

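Request:
apply_moves(increments="-0.6 0 0 1.5 0 0 0; -0.6 0 0 1.5 0 0 0; -0.6 0 0 1 0 0 0; -0.6 0 0 0.5 0 0 0; -0.6 0 0 0.2 0 0 0; -0.6 0 0 0 0 0 0; -0.2 0 0 0 0 0 0; 0 0 0 0 0 0 0", newtons=80)

```text
clock: 9.6
position: [0.4409, -0.2779, 0.0009]
tool_rot: [3.141, -0.001, 0.401]
force: [0.4, -0.1, 0.6]
grip_width: 0.0451
```

Request:
apply_moves(increments="0.3 0 0 0 0 0 0; 0.3 0 0 0 0 0 0; 0.3 0 0 0 0 0 0; 0.3 0 0 0 0 0 0; 0.3 0 0 -0.5 0 0 0; 0.3 0 0 -0.5 0 0 0; 0.3 0 0 0 0 0 0; 0.3 0 0 0 0 0 0")

```text
clock: 10.27
position: [0.4407, -0.2778, 0.0107]
tool_rot: [3.141, -0.0, 0.401]
force: [0.2, -0.3, -6.1]
grip_width: 0.0416
```

```bash
python3 d.py 440.8 -277.7 2 23.1
```

```text
pos mm [ 440.7 -277.8   10.7] rpy [ 3.1412e+00 -4.0000e-04  4.0070e-01] w 41.6 F [ 0.2 -0.3 -6.1] t 10.2667
tool delta cm [ 0.01 -0.    0.87] rot [ 0.0004 -0.0004 -0.0024]
```

Strap held at about 6 N. I'll lift it and check it in hand.

Request:
apply_moves(increments="0.3 0 0 -2 0 0 0; 0.3 0 0 -3 0 0 0; 0.3 0 0 -3 0 0 0; 0.3 0 0 -3 0 0 0; 0.3 0 0 -3 0 0 0; 0.3 0 0 -2 0 0 0; 0.3 0 0 0 0 0 0; 0.3 0 0 0 0 0 0")

```text
clock: 10.93
position: [0.4407, -0.2778, 0.1706]
tool_rot: [3.141, -0.001, 0.401]
force: [0.1, 0.5, -6.5]
grip_width: 0.042
```

```bash
python3 d.py 440.8 -277.7 170 23.1
python3 - <<'E'
from m import *
for n in('scene','top'):
    f=grab(n);save(n[0]+'5',f,(150,130,350,280),4)
    P=seg(f,.47,-.265,.085,.13,.19); P=P[(P[:,0]>.462)]
    m=(P[:,2]>.172)&(P[:,2]<.19); Q=P[m]
    print(n,len(P),len(Q))
    if len(Q)>10:
        A=np.c_[Q[:,:2]-Q[:,:2].mean(0),np.ones(len(Q))];print(np.linalg.lstsq(A,Q[:,2],rcond=None)[0], Q.max(0),Q.min(0))
E
```

```text
pos mm [ 440.7 -277.8  170.6] rpy [ 3.1405e+00 -8.0000e-04  4.0070e-01] w 42.0 F [ 0.1  0.5 -6.5] t 10.9333
tool delta cm [ 0.01 -0.01  0.06] rot [ 0.0011 -0.0008 -0.0025]
scene 357 345
[-0.09672365 -0.00276949  0.18242948] [ 0.50956826 -0.23127642  0.18946964] [ 0.46200595 -0.29886267  0.17212758]
top 255 245
[-0.10953035 -0.03229863  0.18069224] [ 0.50971959 -0.23199943  0.18828184] [ 0.46235381 -0.28059859  0.1721001 ]
```

View pics/s5.png

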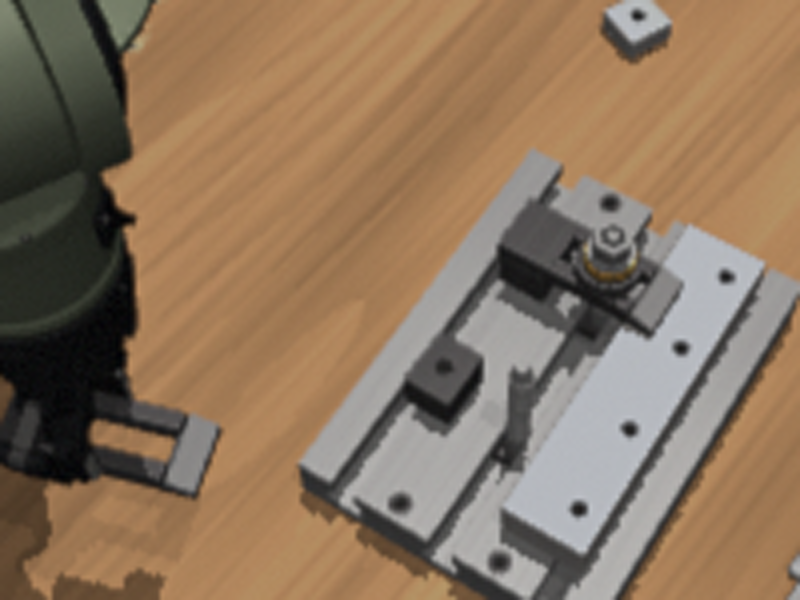

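View pics/t5.png

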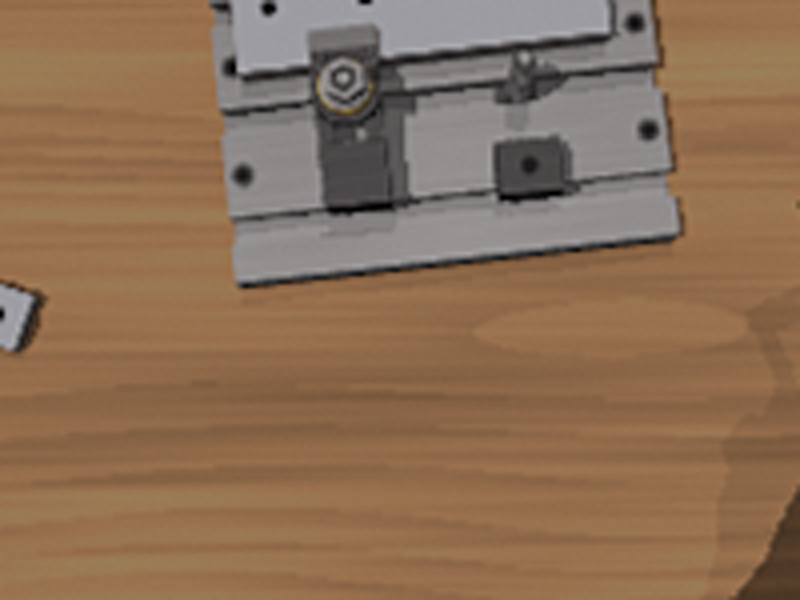

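```bash
python3 - <<'E'
from m import *
th=np.radians(23);ex=np.array([np.cos(th),np.sin(th)]);ey=np.array([-ex[1],ex[0]])
for n in('scene','top'):
    f=load(n);P=seg(f,.47,-.265,.12,.15,.2)
    d=P[:,:2]-np.array([.4407,-.2778]);a=d@ex;b=d@ey
    k=(a>.02)&(a<.075)&(abs(b)<.03)&(P[:,2]>.165)
    Q=P[k];A=a[k];B=b[k]
    top=(A<.048)&(Q[:,2]>.175)
    M=np.c_[A[top],B[top],np.ones(top.sum())];c=np.linalg.lstsq(M,Q[top,2],rcond=None)[0]
    print(n,k.sum(),top.sum(),c,'a max',A.max(),'b',B.min(),B.max())
    for a0 in np.arange(.02,.072,.005):
        s=(A>=a0)&(A<a0+.005); print(round(a0,3),s.sum(),np.round(np.median(Q[s,2])*1000,1) if s.any() else '')
    # heel and stud
    H=seg(f,.538,-.078,.045,.066,.078); H=H[H[:,0]<.57]
    print('heel',cv2.minAreaRect((H[:,:2]*1000).astype(np.float32)),len(H))
E
python3 stud.py
```

```text
scene 375 163 [-0.01221882  0.00231933  0.18464119] a max 0.06796745711564575 b -0.021604775823768654 0.023668799229163175
0.02 31 184.9
0.025 31 184.1
0.03 31 185.2
0.035 33 185.3
0.04 31 185.1
0.045 38 182.3
0.05 42 184.5
0.055 50 183.0
0.06 42 180.8
0.065 46 178.6
0.07 0 
heel ((536.8865356445312, -77.66206359863281), (36.9458122253418, 44.67053985595703), 2.755988359451294) 215
top 286 107 [-0.06955257 -0.01081077  0.1853732 ] a max 0.06749875248076477 b -0.022701157968925894 0.022338600070721096
0.02 14 183.8
0.025 15 183.5
0.03 18 184.2
0.035 25 182.6
0.04 29 182.3
0.045 36 179.0
0.05 44 182.3
0.055 42 181.2
0.06 42 179.2
0.065 21 177.5
0.07 0 
heel ((537.5840454101562, -78.22040557861328), (36.200809478759766, 43.43778991699219), 4.309037208557129) 230
scene 76 [593.6 -71.3] rms 0.8249106497192634
 bar x rel stud [-75.32792581 -73.79230559 -72.62442325 -67.66135672  44.72319529
  81.77232093  85.00512756]
top 39 [595.6 -73.1] rms 0.4933655460186708
 bar x rel stud [-76.69455832 -75.59223625 -74.57932124 -70.18258809  41.01051237
  79.96491075  83.23326993]
```

The strap hangs level, and its centre is 8 mm ahead of the TCP as planned. The cameras' mean places the heel block within 0.5 mm of the release TCP, so stud ≈ (594.6, -72.2). I'll carry the strap over it.

Request:
apply_moves(increments="0.3 2.5 -1.7 0 0 0 0; 0.3 2.5 -1.7 0 0 0 0; 0.3 2.5 -1.7 0 0 0 0; 0.3 2.5 -1.7 0 0 0 0; 0.3 2.5 -1.7 0 0 0 0; 0.3 2.5 -1.7 0 0 0 0; 0.3 2.5 -1.7 0 0 0 0; 0.3 2.5 -1.7 0 0 0 0")

```text
clock: 11.7
position: [0.5715, -0.0729, 0.1684]
tool_rot: [-3.14, 0.003, 0.401]
force: [-0.0, -1.4, -6.7]
grip_width: 0.0416
```

Request:
apply_moves(increments="0.3 0 0 0 0 0 0.1; 0.3 0 0 0 0 0 0.1; 0.3 0 0 0 0 0 0.1; 0.3 0 0 0 0 0 0; 0.3 0 0 0 0 0 0; 0.3 0 0 0 0 0 0; 0.3 0 0 0 0 0 0")

```text
clock: 12.28
position: [0.5714, -0.0745, 0.1698]
tool_rot: [-3.141, 0.001, 0.103]
force: [-0.1, 0.2, -4.8]
grip_width: 0.0416
```

```bash
python3 d.py 572.7 -74.4 140 5.75
```

```text
pos mm [571.4 -74.5 169.8] rpy [-3.1414e+00  7.0000e-04  1.0310e-01] w 41.6 F [-0.1  0.2 -4.8] t 12.2833
tool delta cm [0.13 0.   2.98] rot [-0.0002  0.0007  0.0028]
```

Request:
apply_moves(increments="0.3 0.13 0 1 0 0 0; 0.3 0 0 1 0 0 0; 0.3 0 0 0.9 0 0 0; 0.3 0 0 0 0 0 0; 0.3 0 0 0 0 0 0")

```text
clock: 12.7
position: [0.5725, -0.0743, 0.1404]
tool_rot: [-3.141, 0.002, 0.101]
force: [0.4, 0.4, -5.8]
grip_width: 0.042
```

```bash
python3 d.py 572.7 -74.4 140 5.75
python3 - <<'E'
from m import *
th=np.radians(5.75);ex=np.array([np.cos(th),np.sin(th)]);ey=np.array([-ex[1],ex[0]])
for n in('scene','top'):
    f=grab(n);save(n[0]+'6',f,(210,120,330,220),6)
    P=seg(f,.6,-.07,.12,.125,.17)
    d=P[:,:2]-np.array([.5727,-.0744]);a=d@ex;b=d@ey
    k=(a>.055)&(a<.075)&(abs(b)<.035);A=a[k];B=b[k];Z=P[k,2]
    print(n,k.sum(),'a max',A.max(),'b',B.min(),B.max(),'z',Z.min(),Z.max())
E
```

```text
pos mm [572.5 -74.3 140.4] rpy [-3.1413e+00  1.6000e-03  1.0100e-01] w 42.0 F [ 0.4  0.4 -5.8] t 12.7
tool delta cm [0.02 0.01 0.04] rot [-0.0003  0.0016  0.0006]
scene 110 a max 0.06742255391349761 b -0.02139702817090701 0.023468427755280904 z 0.13905910516081274 0.15590576835052342Traceback (most recent call last):
  File "<stdin>", line 8, in <module>
    return umr_maximum(a, axis, None, out, keepdims, initial, where)
ValueError: zero-size array to reduction operation maximum which has no identity
```

View pics/s6.png

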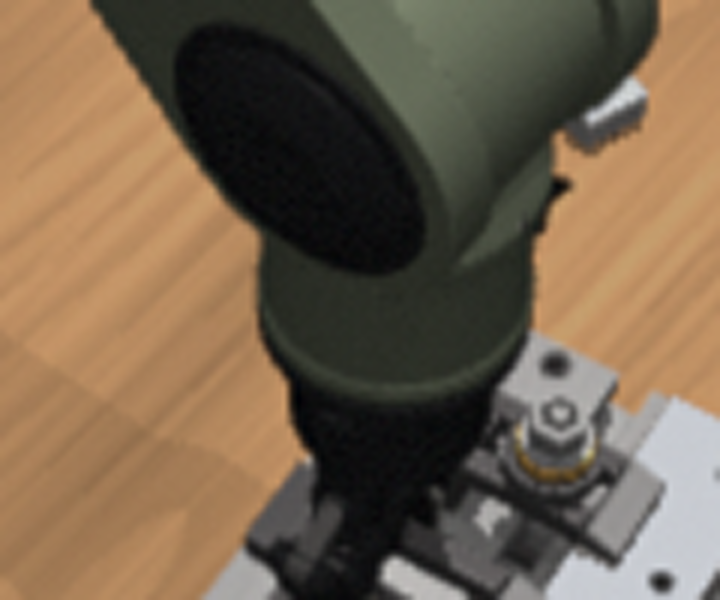

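View pics/t6.png

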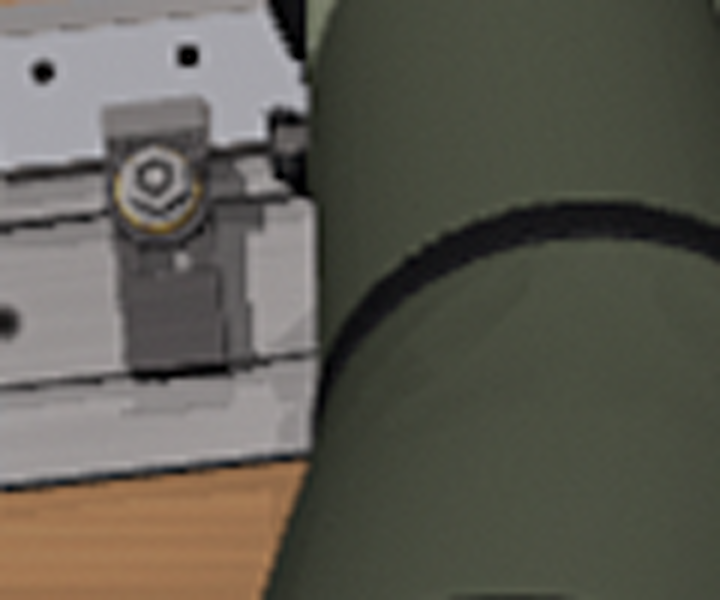

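Run:
```python
from h import *
f=load('scene');save('s6b',f,(235,190,335,265),8)
```

```text
(no output)
```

View pics/s6b.png

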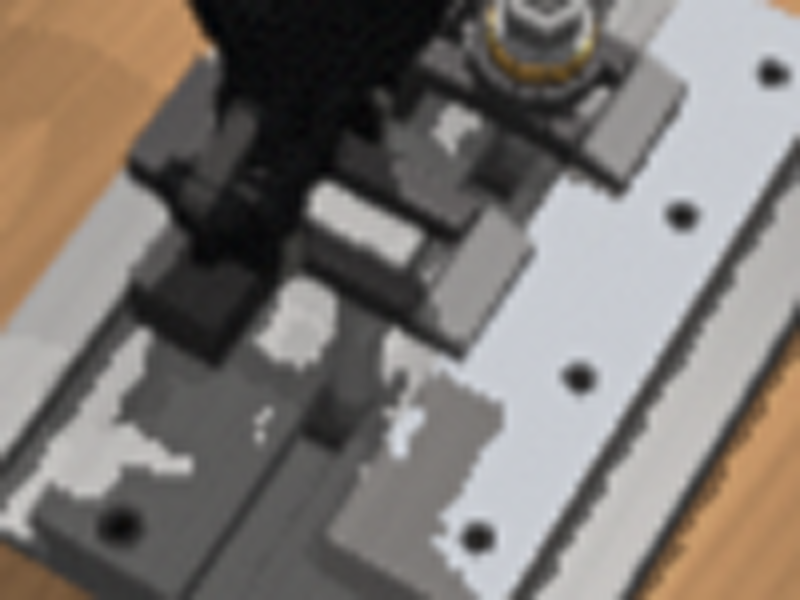

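The strap hovers over the stud with its nose toward the bar (470,285), and the lateral offset in the scene frame is about 0.2 mm. I'll lower it slowly.

Request:
apply_moves(increments="0.3 0 0 0.7 0 0 0; 0.3 0 0 0.7 0 0 0; 0.3 0 0 0.7 0 0 0; 0.3 0 0 0.7 0 0 0; 0.3 0 0 0 0 0 0; 0.3 0 0 0 0 0 0")

```text
clock: 13.3
position: [0.5727, -0.0743, 0.1127]
tool_rot: [-3.141, 0.001, 0.101]
force: [-0.3, 0.0, -5.3]
grip_width: 0.0419
```

```bash
python3 d.py 572.7 -74.4 77 5.75
```

```text
pos mm [572.7 -74.3 112.7] rpy [-3.1414e+00  1.0000e-03  1.0080e-01] w 41.9 F [-0.3  0.  -5.3] t 13.3
tool delta cm [0.   0.01 3.57] rot [-0.0002  0.001   0.0005]
```

Stud entered the slot with no lateral force.

Request:
apply_moves(increments="0.3 0 0 0.7 0 0 0; 0.3 0 0 0.7 0 0 0; 0.3 0 0 0.7 0 0 0; 0.3 0 0 0.7 0 0 0; 0.3 0 0 0.4 0 0 0; 0.3 0 0 0.2 0 0 0; 0.3 0 0 0 0 0 0; 0.3 0 0 0 0 0 0")

```text
clock: 13.97
position: [0.573, -0.0743, 0.0793]
tool_rot: [3.142, -0.0, 0.101]
force: [0.3, 0.8, -6.3]
grip_width: 0.0417
```

Request:
apply_moves(increments="0.3 0 0 0.1 0 0 0; 0.3 0 0 0.1 0 0 0; 0.3 0 0 0 0 0 0")

```text
clock: 14.22
position: [0.573, -0.0743, 0.0773]
tool_rot: [3.142, -0.0, 0.101]
force: [0.0, -0.4, -6.2]
grip_width: 0.0421
```

Request:
apply_moves(increments="0.3 0 0 0.1 0 0 0; 0.3 0 0 0.1 0 0 0; 0.3 0 0 0 0 0 0")

```text
clock: 14.47
position: [0.5729, -0.0743, 0.0751]
tool_rot: [-3.142, 0.0, 0.101]
force: [0.1, -0.3, -4.8]
grip_width: 0.0419
```

Request:
apply_moves(increments="0.3 0 0 0.1 0 0 0; 0.3 0 0 0 0 0 0")

```text
clock: 14.63
position: [0.5729, -0.0743, 0.0742]
tool_rot: [-3.142, 0.0, 0.101]
force: [-0.9, -0.4, -5.6]
grip_width: 0.0418
```

Request:
apply_moves(increments="0.3 0 0 0.05 0 0 0; 0.3 0 0 0.05 0 0 0; 0.3 0 0 0 0 0 0")

```text
clock: 14.88
position: [0.573, -0.0743, 0.0735]
tool_rot: [3.142, -0.0, 0.101]
force: [-1.8, 0.2, -1.6]
grip_width: 0.0416
```

Request:
apply_moves(increments="0.3 0 0 0.05 0 0 0; 0.3 0 0 0 0 0 0; 0 0 0 0 0 0 0; -0.15 0 0 0 0 0 0; -0.3 0 0 0 0 0 0; -0.3 0 0 0 0 0 0; -0.3 0 0 0 0 0 0")

```text
clock: 15.47
position: [0.5731, -0.0743, 0.0729]
tool_rot: [3.142, -0.0, 0.101]
force: [-0.8, 0.2, 1.1]
grip_width: 0.0561
```

Request:
apply_moves(increments="-0.3 0 0 0 0 0 0; -0.3 0 0 -0.5 0 0 0; -0.3 0 0 -1 0 0 0; -0.3 0 0 -2 0 0 0; -0.3 0 0 -4 0 0 0; -0.3 0 0 -3 0 0 0; -0.3 0 0 0 0 0 0")

```text
clock: 16.05
position: [0.5755, -0.0746, 0.1845]
tool_rot: [3.14, -0.008, 0.1]
force: [0.2, 0.5, 0.4]
grip_width: 0.0558
```

```bash
python3 d.py 478.8 443.4 180 45
python3 - <<'E'
from h import *
f=grab('scene');save('s7',f,(200,130,360,280),5)
E
```

```text
pos mm [575.5 -74.6 184.5] rpy [ 3.1403 -0.0083  0.1004] w 55.8 F [0.2 0.5 0.4] t 16.05
tool delta cm [ -4.44 -52.51   0.35] rot [ 0.004  -0.0075 -0.685 ]
```

View pics/s7.png

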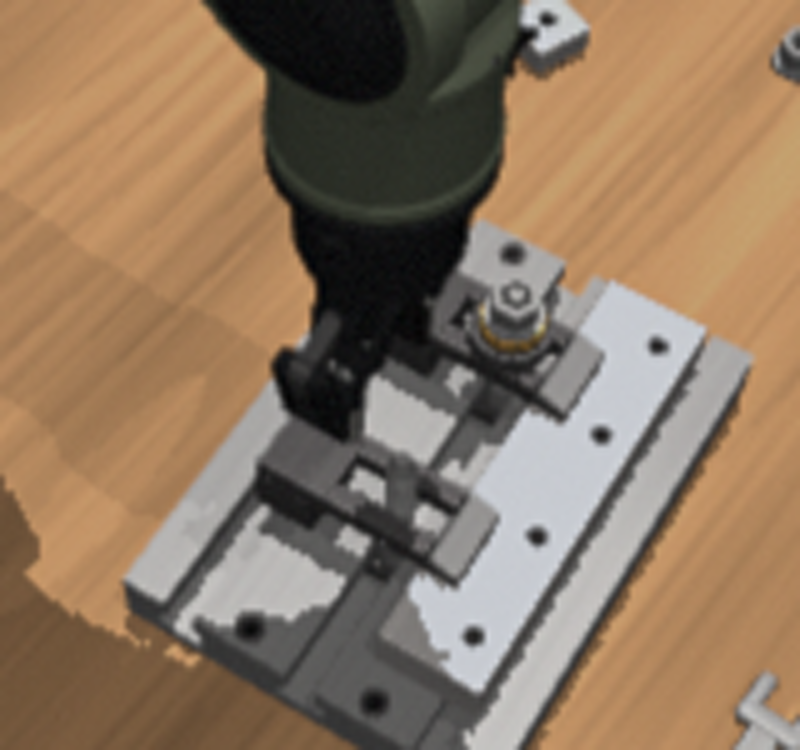

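The strap lies on the bar and the heel block, with the stud in the slot (402,490). Now to the seat.

Request:
apply_moves(increments="-0.7 -0.3 -3.7 0 0 0 0; -0.7 -0.3 -3.7 0 0 0 0; -0.7 -0.3 -3.7 0 0 0 0; -0.7 -0.3 -3.7 0 0 0 0; -0.7 -0.3 -3.7 0 0 0 0; -0.7 -0.3 -3.7 0 0 0 0; -0.7 -0.3 -3.7 0 0 0 0; -0.7 -0.3 -3.7 0 0 0 0")

```text
clock: 16.77
position: [0.5184, 0.2194, 0.1778]
tool_rot: [3.141, 0.0, 0.101]
force: [1.1, 0.1, 0.4]
grip_width: 0.0724
```

Request:
apply_moves(increments="-0.7 -0.3 -3.8 0 0 0 0; -0.7 -0.3 -3.8 0 0 0 0; -0.7 -0.3 -3.8 0 0 0 0; -0.7 -0.3 -3.8 0 0 0 0; -0.7 -0.3 -3.8 0 0 0 0; -0.7 -0.3 -3.8 0 0 0 0; -0.7 0 0 0 0 0 0; -0.7 0 0 0 0 0 0")

```text
clock: 17.43
position: [0.4768, 0.4449, 0.1771]
tool_rot: [3.142, 0.001, 0.104]
force: [1.1, -1.0, 0.0]
grip_width: 0.0725
```

```bash
python3 d.py 478.8 443.4 50 5.75; python3 -c "
from workcell import bot;print(bot.observe()['qpos'])"
python3 - <<'E'
from m import *
th=np.radians(5.75);ex=np.array([np.cos(th),np.sin(th)]);ey=np.array([-ex[1],ex[0]])
off={'scene':np.array([-.001,.0009]),'top':np.array([.001,-.0009])}
for n in('scene','top'):
    f=grab(n);save(n[0]+'8',f,(190,100,350,220),5)
    s=np.array([.5946,-.0722])+off[n]
    P=cloud(f)[f['depth']>0];d=P[:,:2]-s;a=d@ex;b=d@ey
    k=(a>-.08)&(a<.06)&(abs(b)<.04)&(P[:,2]>.083)&(P[:,2]<.094)
    Q=P[k];r=cv2.minAreaRect((np.c_[a[k],b[k]]*1000).astype(np.float32))
    c=np.linalg.lstsq(np.c_[a[k],b[k],np.ones(k.sum())],Q[:,2],rcond=None)[0]
    print(n,k.sum(),r,c)
E
python3 stud.py | grep -v bar
```

```text
pos mm [476.8 444.9 177.1] rpy [3.1415e+00 1.3000e-03 1.0440e-01] w 72.5 F [ 1.1 -1.   0. ] t 17.4333
tool delta cm [ 0.2   0.16 12.71] rot [0.0001 0.0013 0.004 ]
[-0.78410673  0.62189985 -0.08809363  1.57029075  0.06191316  0.95312212
 -2.35809996]
scene 551 ((-13.841270446777344, -0.46477508544921875), (119.5822525024414, 46.03699493408203), 0.7611964344978333) [-0.02108196  0.00562689  0.08780457]
top 556 ((-15.472259521484375, 0.6180458068847656), (117.8226318359375, 44.07828140258789), 0.13982965052127838) [-0.00891685  0.00108191  0.08720613]
scene 79 [593.8 -71.9] rms 3.860801964805177
  83.29900235  84.98460242]
top 71 [595.2 -73.4] rms 3.7177328772290013
  82.18373209  84.40602609]
```

Strap measured: centre -14.6 mm and 0.1 mm sideways in the stud frame, level. I'll descend on the seat.

Request:
apply_moves(increments="-0.7 0.2 0.16 3 0 0 0.004; -0.7 0 0 4 0 0 0; -0.7 0 0 3 0 0 0; -0.7 0 0 2 0 0 0; -0.7 0 0 0 0 0 0; -0.7 0 0 0 0 0 0; -0.7 0 0 0 0 0 0")

```text
clock: 18.12
position: [0.4817, 0.4413, 0.0595]
tool_rot: [-3.141, -0.001, 0.096]
force: [-0.3, 0.6, 0.1]
grip_width: 0.0726
```

```bash
python3 d.py 478.8 443.4 0 5.75
python3 - <<'E'
from h import *
f=grab('scene');save('s9',f,(280,60,400,160),6)
E
```

```text
pos mm [481.7 441.3  59.5] rpy [-3.1406e+00 -1.5000e-03  9.5800e-02] w 72.6 F [-0.3  0.6  0.1] t 18.1167
tool delta cm [-0.27 -0.23  5.95] rot [-0.001  -0.0015 -0.0046]
```

View pics/s9.png

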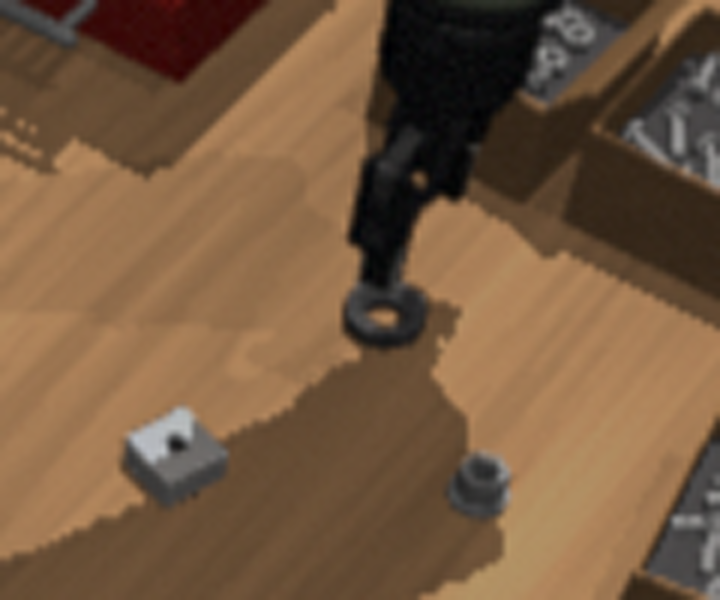

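Request:
apply_moves(increments="-0.7 -0.25 -0.2 1.5 0 0 -0.004; -0.7 0 0 1.5 0 0 0; -0.7 0 0 1 0 0 0; -0.7 0 0 0.5 0 0 0; -0.7 0 0 0 0 0 0; -0.7 0 0 0 0 0 0", newtons=50)

```text
clock: 18.67
position: [0.4781, 0.4431, 0.0129]
tool_rot: [3.141, 0.0, 0.101]
force: [-0.4, -0.4, 0.4]
grip_width: 0.0721
```

```bash
python3 d.py 478.8 443.4 1 5.75
```

```text
pos mm [478.1 443.1  12.9] rpy [3.1415e+00 1.0000e-04 1.0060e-01] w 72.1 F [-0.4 -0.4  0.4] t 18.6667
tool delta cm [ 0.07 -0.02  1.19] rot [0.0001 0.0001 0.0002]
```

Request:
apply_moves(increments="-0.7 0.07 0 0.7 0 0 0; -0.7 0 0 0.5 0 0 0; -0.7 0 0 0 0 0 0; -0.3 0 0 0 0 0 0; 0 0 0 0 0 0 0; 0.3 0 0 0 0 0 0; 0.3 0 0 0 0 0 0; 0.3 0 0 0 0 0 0")

```text
clock: 19.33
position: [0.4788, 0.4434, 0.0015]
tool_rot: [-3.141, -0.0, 0.101]
force: [-2.0, -1.5, 7.6]
grip_width: 0.0437
```

Request:
apply_moves(increments="0.3 0 0 0 0 0 0; 0.3 0 0 0 0 0 0; 0.3 0 0 -1 0 0 0; 0.3 0 0 -2 0 0 0; 0.3 0 0 -4 0 0 0; 0.3 0 0 -4 0 0 0; 0.3 0 0 -4 0 0 0; 0.3 0 0 -2 0 0 0")

```text
clock: 20.0
position: [0.4797, 0.4442, 0.1767]
tool_rot: [-3.138, -0.004, 0.101]
force: [0.2, 1.1, -1.5]
grip_width: 0.0435
```

```bash
python3 d.py 594.6 -72.2 160 5.75
python3 - <<'E'
from h import *
f=grab('scene');save('s10',f,(260,20,400,140),5)
f=grab('top');save('t10',f,(50,120,190,240),5)
E
```

```text
pos mm [479.7 444.2 176.7] rpy [-3.138  -0.0042  0.1005] w 43.5 F [ 0.2  1.1 -1.5] t 20.0
tool delta cm [ 6.24 52.54  1.5 ] rot [-0.0036 -0.0042  0.0002]
```

View pics/s10.png

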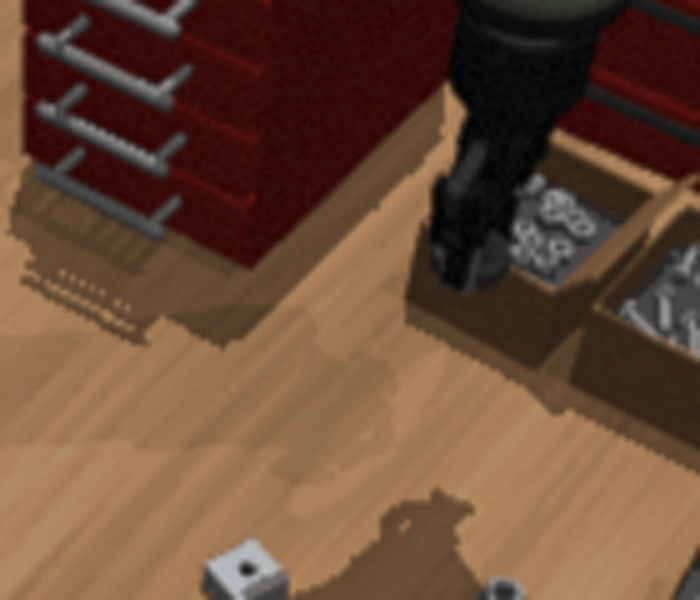

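View pics/t10.png

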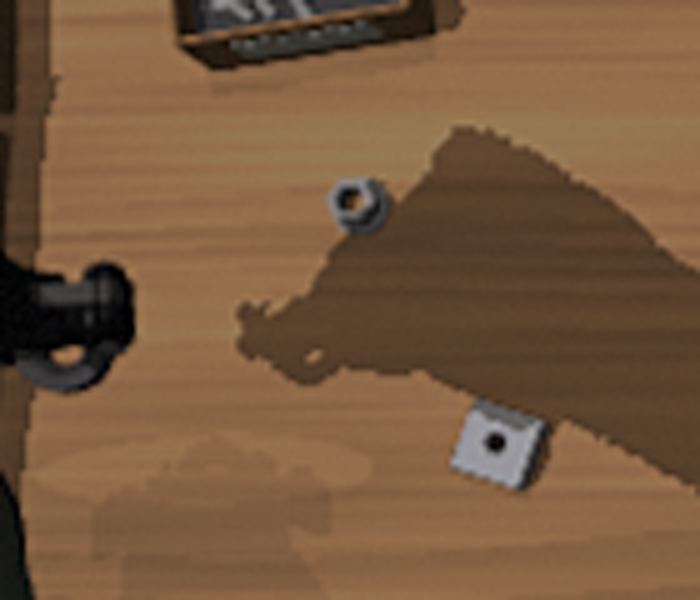

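```bash
python3 d.py 594.6 -72.2 160 5.75
python3 - <<'E'
from m import *
for n in('top','scene'):
    f=load(n)
    P=seg(f,.4795,.4438,.035,.165,.2); print(n,len(P))
    th=.1;ex=np.array([np.cos(th),np.sin(th)]);ey=np.array([-ex[1],ex[0]])
    d=(P[:,:2]-np.array([.4795,.4438]));a=d@ex*1000;b=d@ey*1000
    for i in range(-24,20,4):
        k=(a>=i)&(a<i+4); print(i,k.sum(),[(int(x),int(z)) for x,z in zip(b[k],P[k,2]*1000)][:14])
f=load('top');save('t10b',f,(50,175,90,205),18)
E
```

```text
pos mm [480.1 444.5 176. ] rpy [-3.1371 -0.0053  0.1005] w 43.3 F [-0.4  0.4 -1.4] t 20.1
tool delta cm [ 6.2  52.57  1.39] rot [-0.0045 -0.0053  0.0001]
top 141
-24 10 [(9, 188), (6, 189), (3, 190), (1, 189), (0, 188), (0, 185), (-4, 188), (-5, 184), (-6, 181), (5, 176)]
-20 23 [(-15, 190), (3, 189), (1, 188), (-1, 189), (-3, 189), (-6, 191), (-8, 190), (-9, 187), (-12, 189), (-12, 185), (-13, 181), (14, 186), (10, 189), (9, 186)]
-16 29 [(-5, 189), (-6, 186), (-10, 189), (-13, 191), (-12, 184), (-15, 186), (-18, 187), (-18, 180), (17, 189), (15, 188), (12, 191), (10, 190), (7, 191), (6, 188)]
-12 32 [(-22, 195), (-27, 191), (-12, 188), (-13, 186), (-17, 189), (-19, 188), (-19, 183), (-20, 180), (24, 199), (12, 190), (10, 188), (7, 185), (3, 184), (-1, 184)]
-8 32 [(-27, 195), (-27, 191), (-27, 185), (-10, 187), (-12, 187), (-16, 191), (-18, 191), (-23, 192), (-25, 191), (-26, 182), (22, 194), (21, 190), (19, 190), (17, 190)]
-4 14 [(-26, 193), (-28, 192), (-29, 189), (-32, 191), (22, 197), (22, 193), (23, 187), (21, 185), (17, 190), (15, 188), (13, 187), (12, 184), (9, 185), (8, 18
[... 375 characters left out ...]
 (23, 185), (-32, 199), (-30, 194), (-32, 193), (-25, 179)]
4 16 [(27, 195), (22, 194), (24, 194), (24, 189), (24, 190), (22, 187), (18, 186), (19, 186), (12, 186), (12, 188), (12, 183), (7, 184), (-34, 199), (-32, 194)]
8 23 [(24, 198), (26, 198), (23, 196), (24, 191), (22, 188), (19, 188), (14, 187), (17, 186), (8, 187), (12, 186), (7, 185), (4, 182), (-3, 187), (-10, 188)]
12 22 [(23, 194), (21, 191), (30, 184), (22, 186), (15, 189), (11, 187), (5, 188), (0, 188), (4, 185), (-4, 188), (-10, 189), (-23, 195), (-14, 188), (-12, 187)]
16 14 [(12, 188), (7, 188), (10, 186), (7, 184), (6, 187), (0, 185), (-1, 189), (-8, 189), (-4, 187), (-8, 185), (-14, 186), (-10, 184), (-15, 183), (-8, 178)]
```

View pics/t10b.png

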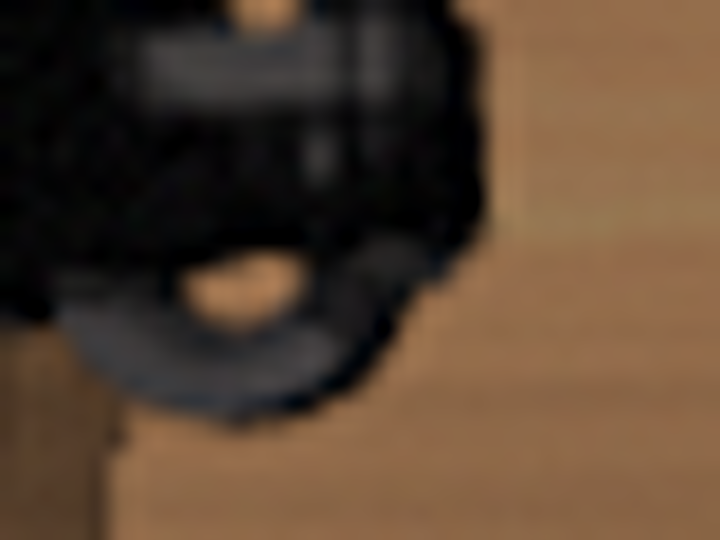

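The seat is held centred: the near rim is ~23 mm before the TCP line, and the hole is at (245,285) in the crop. I'll carry it to the stud.

Request:
apply_moves(increments="0.3 0.45 3.7 0 0 0 0; 0.3 0.45 3.7 0 0 0 0; 0.3 0.45 3.7 0 0 0 0; 0.3 0.45 3.7 0 0 0 0; 0.3 0.45 3.7 0 0 0 0; 0.3 0.45 3.7 0 0 0 0; 0.3 0.45 3.7 0 0 0 0; 0.3 0.45 3.7 0 0 0 0")

```text
clock: 20.77
position: [0.544, 0.1504, 0.1706]
tool_rot: [3.141, 0.001, 0.101]
force: [0.8, -0.6, -1.0]
grip_width: 0.0435
```

Request:
apply_moves(increments="0.3 0.46 3.8 0 0 0 0; 0.3 0.46 3.8 0 0 0 0; 0.3 0.46 3.8 0 0 0 0; 0.3 0.46 3.8 0 0 0 0; 0.3 0.46 3.8 0 0 0 0; 0.3 0.46 3.8 0 0 0 0; 0.3 0 0 0 0 0 0; 0.3 0 0 0 0 0 0")

```text
clock: 21.43
position: [0.5942, -0.0743, 0.1702]
tool_rot: [3.141, 0.001, 0.097]
force: [-0.4, 1.6, -0.8]
grip_width: 0.0433
```

Request:
apply_moves(increments="0.3 0 0 0.7 0 0 0; 0.3 0 0 0.7 0 0 0; 0.3 0 0 0.5 0 0 0; 0.3 0 0 0 0 0 0; 0.3 0 0 0 0 0 0")

```text
clock: 21.85
position: [0.5944, -0.0709, 0.1513]
tool_rot: [-3.141, 0.001, 0.102]
force: [0.6, -0.8, -1.1]
grip_width: 0.0436
```

```bash
python3 d.py 594.6 -72.2 140 5.75
python3 - <<'E'
from h import *
f=grab('scene');save('s11',f,(235,170,335,245),8)
E
```

```text
pos mm [594.4 -70.9 151.3] rpy [-3.1413e+00  9.0000e-04  1.0190e-01] w 43.6 F [ 0.6 -0.8 -1.1] t 21.85
tool delta cm [0.01 0.13 1.13] rot [-0.0003  0.0009  0.0016]
```

View pics/s11.png

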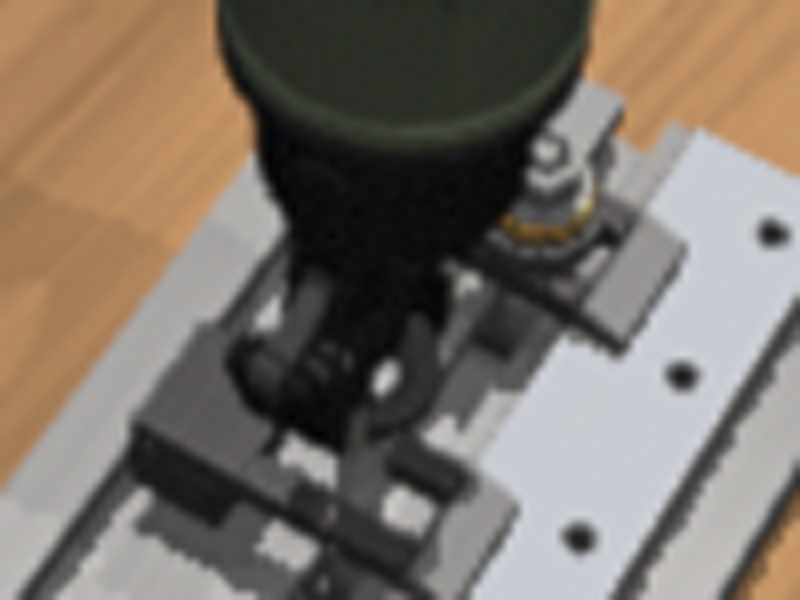

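Request:
apply_moves(increments="0.3 0 0 0.5 0 0 0; 0.3 0 0 0.4 0 0 0; 0.3 0 0 0 0 0 0; 0.3 0 0 0 0 0 0; 0.3 0 0 0 0 0 0; 0.3 0 0 0 0 0 0")

```text
clock: 22.4
position: [0.5947, -0.0717, 0.1429]
tool_rot: [3.142, -0.0, 0.101]
force: [0.3, -0.8, -1.4]
grip_width: 0.0433
```

```bash
python3 d.py 594.6 -72.2 138 5.75
python3 - <<'E'
from m import *
f=grab('scene')
P=seg(f,.594,-.0715,.035,.135,.165);th=.1;ex=np.array([np.cos(th),np.sin(th)]);ey=np.array([-ex[1],ex[0]])
k=(P[:,2]<.158)
d=P[k,:2]-np.array([.5936,-.0713]);a=d@ex*1000;b=d@ey*1000
r=np.hypot(a,b);m=(a>4)&(abs(b)<21)
print(len(a)); 
# outer wall + top rim extents by angle
for t in range(-60,75,15):
    q=m&(abs(np.degrees(np.arctan2(b,a))-t)<8); print(t,q.sum(),np.round(np.sort(r[q])[-3:],1))
E
```

```text
pos mm [594.7 -71.7 142.9] rpy [ 3.1416e+00 -1.0000e-04  1.0070e-01] w 43.3 F [ 0.3 -0.8 -1.4] t 22.4
tool delta cm [-0.01  0.05  0.49] rot [ 0.     -0.0001  0.0004]
106
-60 5 [19.8 20.5 23.5]
-45 10 [21.9 22.6 22.9]
-30 12 [22.6 23.4 23.5]
-15 11 [21.6 22.6 23.1]
0 11 [22.  22.3 22.5]
15 12 [21.9 22.1 22.5]
30 9 [18.5 20.7 20.8]
45 10 [19.3 21.2 22.1]
60 10 [18.4 20.8 22.3]
```

Request:
apply_moves(increments="0.3 0 0 0.6 0 0 0; 0.3 0 0 0.6 0 0 0; 0.3 0 0 0.6 0 0 0; 0.3 0 0 0.6 0 0 0; 0.3 0 0 0 0 0 0; 0.3 0 0 0 0 0 0")

```text
clock: 22.95
position: [0.5944, -0.0717, 0.1183]
tool_rot: [-3.141, 0.001, 0.101]
force: [0.5, 0.1, -1.5]
grip_width: 0.0439
```

Request:
apply_moves(increments="0.3 0 0 0.6 0 0 0; 0.3 0 0 0.6 0 0 0; 0.3 0 0 0.6 0 0 0; 0.3 0 0 0.5 0 0 0; 0.3 0 0 0.2 0 0 0; 0.3 0 0 0.1 0 0 0; 0.3 0 0 0 0 0 0; 0.3 0 0 0 0 0 0")

```text
clock: 23.62
position: [0.5947, -0.0717, 0.0929]
tool_rot: [3.142, -0.0, 0.101]
force: [-0.7, 0.7, -1.5]
grip_width: 0.0435
```

Request:
apply_moves(increments="0.3 0 0 0.1 0 0 0; 0.3 0 0 0 0 0 0; 0.3 0 0 0 0 0 0")

```text
clock: 23.87
position: [0.5947, -0.0717, 0.0919]
tool_rot: [3.142, -0.0, 0.101]
force: [-0.1, 0.1, -1.3]
grip_width: 0.0435
```

Request:
apply_moves(increments="0.3 0 0 0.1 0 0 0; 0.3 0 0 0.1 0 0 0; 0.3 0 0 0 0 0 0")

```text
clock: 24.12
position: [0.5946, -0.0717, 0.0896]
tool_rot: [-3.142, 0.0, 0.101]
force: [0.6, 0.1, -1.3]
grip_width: 0.0435
```

Request:
apply_moves(increments="0.3 0 0 0.05 0 0 0; 0.3 0 0 0 0 0 0; 0.3 0 0 0 0 0 0")

```text
clock: 24.37
position: [0.5946, -0.0717, 0.0895]
tool_rot: [-3.142, -0.0, 0.101]
force: [-2.8, 0.0, 4.5]
grip_width: 0.0435
```

Contact. I'll release and retreat.

Request:
apply_moves(increments="0.1 0 0 0 0 0 0; -0.1 0 0 0 0 0 0; -0.3 0 0 0 0 0 0; -0.3 0 0 0 0 0 0; -0.3 0 0 0 0 0 0; -0.3 0 0 -0.5 0 0 0; -0.3 0 0 -1 0 0 0; -0.3 0 0 -2 0 0 0")

```text
clock: 25.03
position: [0.5937, -0.0716, 0.1238]
tool_rot: [-3.141, 0.003, 0.101]
force: [-0.1, 0.1, 0.5]
grip_width: 0.0555
```

Request:
apply_moves(increments="-0.3 0 0 -3 0 0 0; -0.3 0 0 -2.5 0 0 0; -0.3 0 0 0 0 0 0; -0.3 0 0 0 0 0 0")

```text
clock: 25.37
position: [0.5955, -0.0718, 0.1815]
tool_rot: [3.141, -0.003, 0.101]
force: [0.2, -1.2, -0.7]
grip_width: 0.0554
```

```bash
python3 d.py 473.7 -419.2 180 5.75
python3 - <<'E'
from h import *
f=grab('scene');save('s12',f,(235,170,335,245),8)
E
```

```text
pos mm [595.5 -71.8 181.5] rpy [ 3.1411 -0.0033  0.1006] w 55.4 F [ 0.2 -1.2 -0.7] t 25.3667
tool delta cm [-15.61  33.34   0.11] rot [ 0.0005 -0.0033  0.0003]
```

View pics/s12.png

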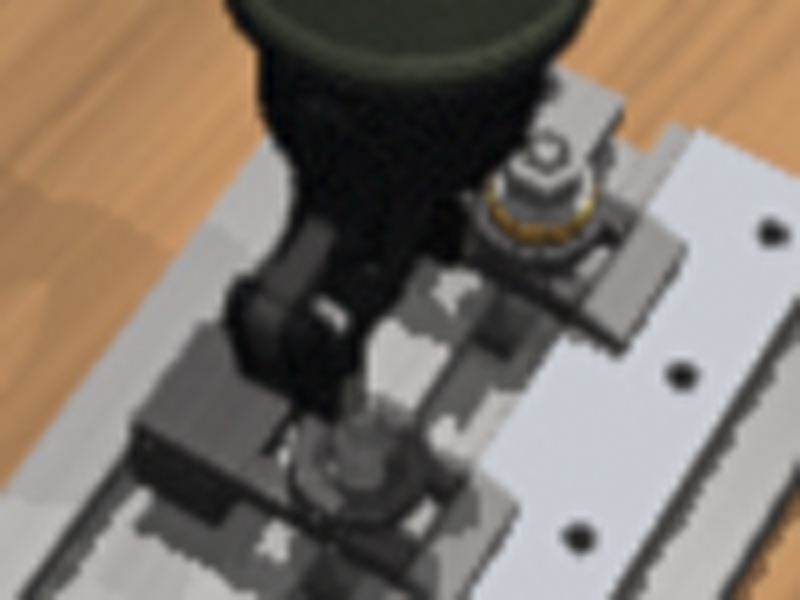

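The seat lies on the strap around the stud (360,470). Now the ball washer.

Request:
apply_moves(increments="-0.7 -1.55 3.34 0 0 0 0; -0.7 -1.55 3.34 0 0 0 0; -0.7 -1.55 3.34 0 0 0 0; -0.7 -1.55 3.34 0 0 0 0; -0.7 -1.55 3.34 0 0 0 0; -0.7 -1.55 3.34 0 0 0 0; -0.7 -1.55 3.34 0 0 0 0; -0.7 -1.55 3.34 0 0 0 0")

```text
clock: 26.08
position: [0.4968, -0.3513, 0.1786]
tool_rot: [-3.141, 0.001, 0.101]
force: [0.9, 0.4, 0.2]
grip_width: 0.0725
```

Request:
apply_moves(increments="-0.7 -1.55 3.34 0 0 0 0; -0.7 -1.55 3.3 0 0 0 0; -0.7 0 0 3 0 0 0; -0.7 0 0 4 0 0 0; -0.7 0 0 4 0 0 0; -0.7 0 0 1.5 0 0 0; -0.7 0 0 0 0 0 0; -0.7 0 0 0 0 0 0")

```text
clock: 26.75
position: [0.4735, -0.4188, 0.0536]
tool_rot: [-3.14, 0.002, 0.101]
force: [-0.4, -0.1, 0.4]
grip_width: 0.0723
```

Request:
apply_moves(increments="-0.7 0 0 0 0 0 0; -0.7 0 0 0 0 0 0")

```text
clock: 26.92
position: [0.4747, -0.4198, 0.056]
tool_rot: [3.14, -0.002, 0.101]
force: [-0.4, 0.3, -0.1]
grip_width: 0.0726
```

```bash
python3 d.py 473.7 -419.2 2 5.75
python3 - <<'E'
from m import *
f=grab('scene');save('s13',f,(100,250,220,350),6)
f=grab('top');save('t13',f,(200,100,320,200),6)
th=np.radians(5.75);ex=np.array([np.cos(th),np.sin(th)]);ey=np.array([-ex[1],ex[0]])
off={'scene':np.array([-.001,.0009]),'top':np.array([.001,-.0009])}
from scipy.optimize import least_squares
for n in off:
    f=load(n);s=np.array([.5946,-.0722])+off[n]
    P=seg(f,s[0],s[1],.028,.094,.106);d=(P[:,:2]-s)@np.c_[ex,ey]
    k=np.hypot(*d.T)>.0155;z=P[k,2];d=d[k];r=cv2.minEnclosingCircle((d*1000).astype(np.float32))
    print(n,k.sum(),'seat',r,np.median(z),np.linalg.lstsq(np.c_[d,np.ones(len(d))],z,rcond=None)[0])
E
```

```text
pos mm [ 474.7 -419.8   56. ] rpy [ 3.140e+00 -1.700e-03  1.007e-01] w 72.6 F [-0.4  0.3 -0.1] t 26.9167
tool delta cm [-0.1  -0.08  5.4 ] rot [ 0.0016 -0.0017  0.0004]
scene 135 seat ((-2.357635736465454, -0.7522597312927246), 24.90528106689453) 0.10034487056659852 [-0.00406778  0.03830472  0.10021796]
top 134 seat ((-1.5541472434997559, 1.3128892183303833), 23.01719093322754) 0.09946962645240107 [-0.00192052 -0.01066437  0.09950783]
```

View pics/s13.png

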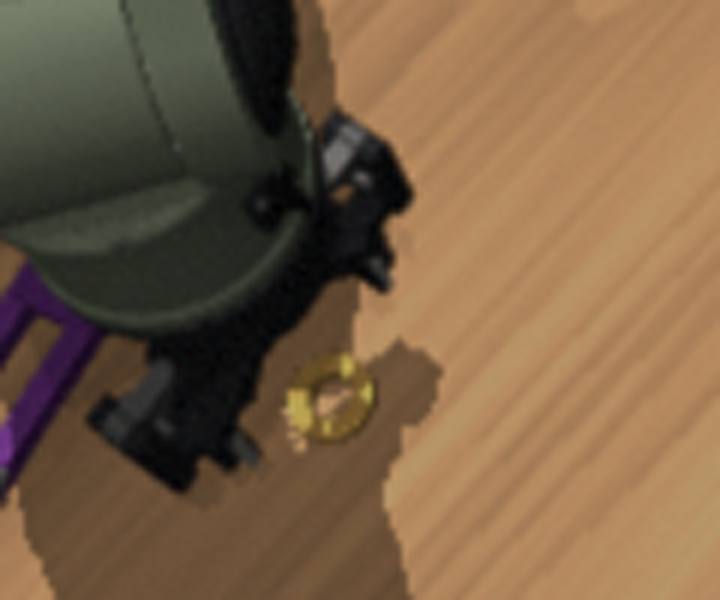

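View pics/t13.png

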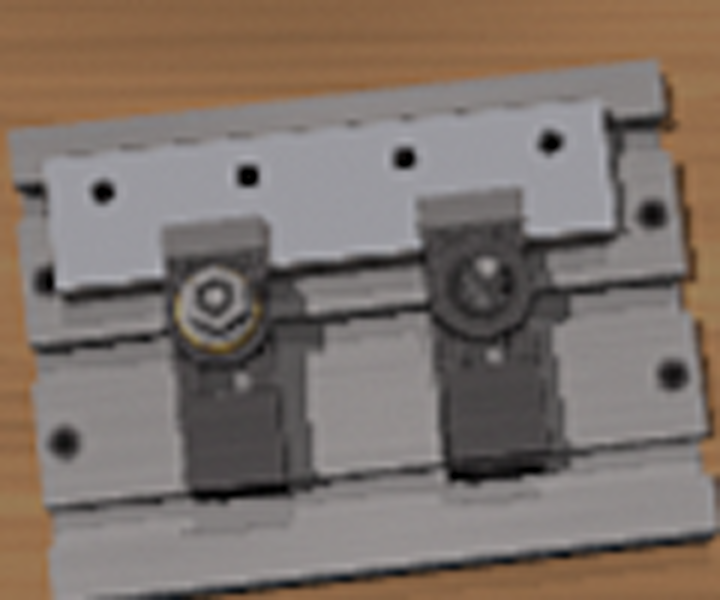

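The seat sits flat and concentric (495,285 in top crop). For the washer, the fingertips must stay above its rim's underside, so I'll find the true tip height by a light touch on the bench with the jaws nearly closed around it.

Request:
apply_moves(increments="0 0 0 1 0 0 0; 0 0 0 1 0 0 0; 0 0 0 1 0 0 0; 0 0 0 0.5 0 0 0; 0 0 0 0 0 0 0; 0 0 0 0 0 0 0; 0 0 0 0 0 0 0", newtons=40)

```text
clock: 27.6
position: [0.4741, -0.4193, 0.0194]
tool_rot: [3.141, -0.0, 0.101]
force: [0.3, 0.2, 0.2]
grip_width: 0.0426
```

```bash
python3 d.py 473.7 -419.2 2 5.75
python3 - <<'E'
from h import *
f=grab('scene');save('s14',f,(110,260,210,335),8)
E
```

```text
pos mm [ 474.1 -419.3   19.4] rpy [ 3.1415e+00 -1.0000e-04  1.0080e-01] w 42.6 F [0.3 0.2 0.2] t 27.6
tool delta cm [-0.04 -0.01  1.74] rot [ 0.0001 -0.0001  0.0004]
```

View pics/s14.png

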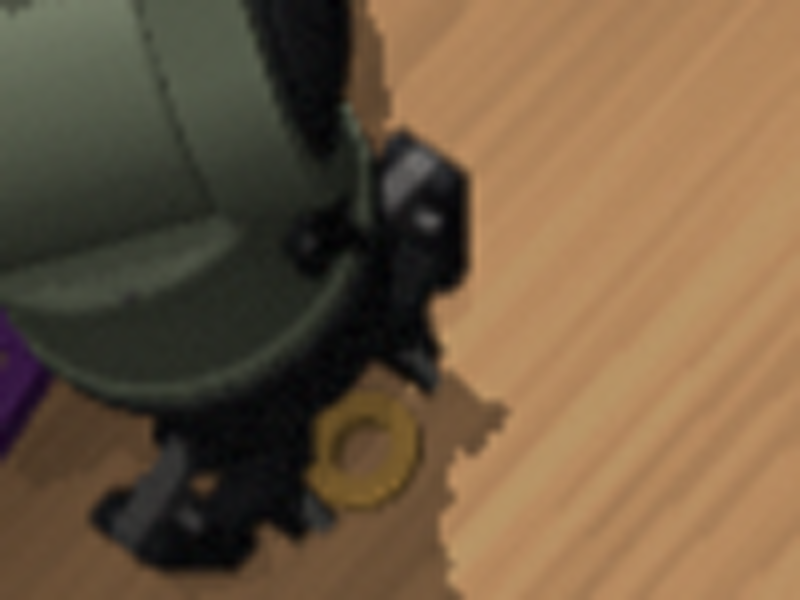

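Request:
apply_moves(increments="0 0 0 0.8 0 0 0; 0 0 0 0.8 0 0 0; 0 0 0 0 0 0 0; 0 0 0 0.1 0 0 0; 0 0 0 0 0 0 0; 0 0 0 0 0 0 0")

```text
clock: 28.15
position: [0.474, -0.4192, 0.0024]
tool_rot: [3.142, -0.0, 0.101]
force: [1.1, -0.2, 0.5]
grip_width: 0.0427
```

Request:
apply_moves(increments="0 0 0 0.1 0 0 0; 0 0 0 0 0 0 0; 0 0 0 0 0 0 0")

```text
clock: 28.4
position: [0.474, -0.4192, 0.0014]
tool_rot: [3.142, -0.0, 0.101]
force: [-0.1, 0.4, 0.1]
grip_width: 0.0427
```

Request:
apply_moves(increments="0 0 0 0.1 0 0 0; 0 0 0 0 0 0 0; 0 0 0 0 0 0 0")

```text
clock: 28.65
position: [0.474, -0.4192, 0.0003]
tool_rot: [3.142, -0.0, 0.101]
force: [-0.3, 0.4, -0.9]
grip_width: 0.043
```

Request:
apply_moves(increments="0 0 0 0.1 0 0 0; 0 0 0 0 0 0 0; 0 0 0 0 0 0 0")

```text
clock: 28.9
position: [0.4739, -0.4192, -0.0008]
tool_rot: [-3.142, 0.0, 0.101]
force: [-0.3, 0.6, 0.8]
grip_width: 0.0423
```

Request:
apply_moves(increments="0 0 0 0.1 0 0 0; 0 0 0 0 0 0 0; 0 0 0 0 0 0 0")

```text
clock: 29.15
position: [0.474, -0.4192, -0.0017]
tool_rot: [3.142, 0.0, 0.101]
force: [-0.4, 0.2, -0.5]
grip_width: 0.0427
```

Request:
apply_moves(increments="0 0 0 0.1 0 0 0; 0 0 0 0 0 0 0; 0 0 0 0 0 0 0")

```text
clock: 29.4
position: [0.474, -0.4193, -0.0018]
tool_rot: [3.141, -0.0, 0.101]
force: [-4.3, 3.9, 17.6]
grip_width: 0.0425
```

Tip contact came at TCP z = -1.8 mm, so the tips sit ~1.8 mm behind the TCP. I'll raise to TCP z ≈ 4.5 and grip the rim.

Request:
apply_moves(increments="0 0 0 -0.4 0 0 0; 0 0 0 -0.32 0 0 0; 0 0 0 0 0 0 0; 0 0 0 0 0 0 0; 0.15 0 0 0 0 0 0; 0.3 0 0 0 0 0 0; 0.4 0 0 0 0 0 0; 0.4 0 0 0 0 0 0")

```text
clock: 30.07
position: [0.474, -0.4193, 0.0047]
tool_rot: [3.142, -0.0, 0.101]
force: [-1.1, 1.2, 8.2]
grip_width: 0.034
```

Request:
apply_moves(increments="0.4 0 0 0 0 0 0; 0.4 0 0 0 0 0 0; 0.4 0 0 0 0 0 0; 0.4 0 0 -0.5 0 0 0; 0.4 0 0 -1 0 0 0; 0.4 0 0 0 0 0 0; 0.4 0 0 0 0 0 0; 0.4 0 0 0 0 0 0")

```text
clock: 30.73
position: [0.474, -0.4192, 0.0196]
tool_rot: [3.141, -0.0, 0.101]
force: [0.0, -0.4, -0.1]
grip_width: 0.0332
```

```bash
python3 d.py 473.7 -419.2 2 5.75
python3 - <<'E'
from h import *
f=grab('scene');save('s15',f,(110,250,210,325),8)
E
```

```text
pos mm [ 474.  -419.2   19.6] rpy [ 3.1415e+00 -2.0000e-04  1.0080e-01] w 33.2 F [ 0.  -0.4 -0.1] t 30.7333
tool delta cm [-0.03 -0.    1.76] rot [ 0.0001 -0.0002  0.0005]
```

View pics/s15.png

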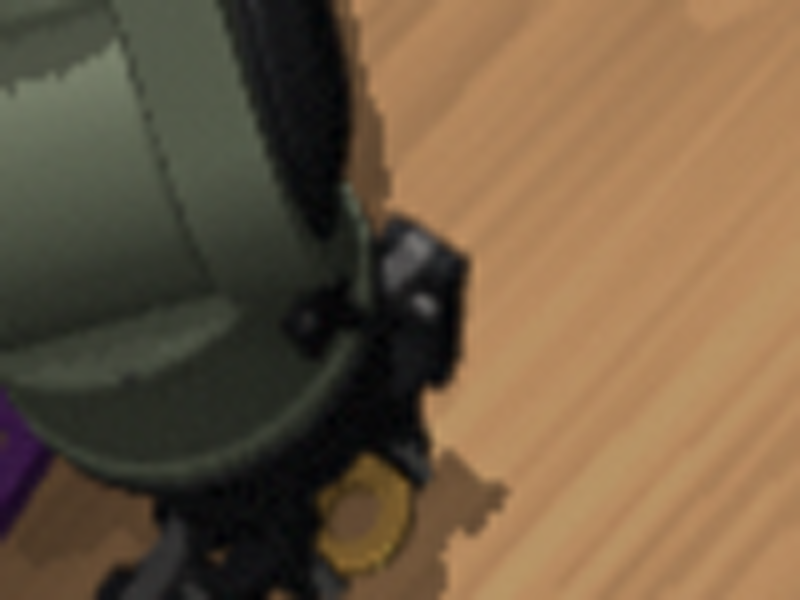

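Run:
```python
from m import *
for n in('scene',):
    f=load(n);c=f['color'].astype(int);P=cloud(f)
    k=(c[...,0]>c[...,2]*1.8)&(c[...,1]>c[...,2]*1.5)&(np.hypot(P[...,0]-.474,P[...,1]+.42)<.04)
    Q=P[k];print(len(Q),np.round(np.percentile(Q[:,2],[5,25,50,75,95])*1000,1),Q[:,:2].min(0),Q[:,:2].max(0))
```

```text
135 [-0.5 23.4 26.6 28.6 76.3] [ 0.45937431 -0.44496195] [ 0.51230119 -0.38448456]
```

The washer is lifted (top at ~27 mm). I'll carry it to the stud.

Request:
apply_moves(increments="0.4 0 0 -3 0 0 0; 0.4 0 0 -4 0 0 0; 0.4 0 0 -4 0 0 0; 0.4 0 0 -3 0 0 0; 0.4 0 0 -1.5 0 0 0; 0.4 0 0 0 0 0 0; 0.4 1.55 -3.34 0 0 0 0; 0.4 1.55 -3.34 0 0 0 0")

```text
clock: 31.45
position: [0.497, -0.3502, 0.1736]
tool_rot: [3.141, 0.001, 0.097]
force: [1.5, 1.1, -0.8]
grip_width: 0.0333
```

Request:
apply_moves(increments="0.4 1.55 -3.34 0 0 0 0; 0.4 1.55 -3.34 0 0 0 0; 0.4 1.55 -3.34 0 0 0 0; 0.4 1.55 -3.34 0 0 0 0; 0.4 1.55 -3.34 0 0 0 0; 0.4 1.55 -3.34 0 0 0 0; 0.4 1.55 -3.34 0 0 0 0; 0.4 1.55 -3.34 0 0 0 0")

```text
clock: 32.12
position: [0.5944, -0.0694, 0.1734]
tool_rot: [-3.141, 0.001, 0.101]
force: [-0.2, -0.7, -0.9]
grip_width: 0.0336
```

Request:
apply_moves(increments="0.4 0 0 0 0 0 0; 0.4 0 0 0.7 0 0 0; 0.4 0 0 0.7 0 0 0; 0.4 0 0 0.7 0 0 0; 0.4 0 0 0 0 0 0; 0.4 0 0 0 0 0 0; 0.4 0 0 0 0 0 0; 0.4 0 0 0 0 0 0")

```text
clock: 32.78
position: [0.5947, -0.0718, 0.1537]
tool_rot: [3.142, -0.0, 0.1]
force: [0.1, 0.2, -0.9]
grip_width: 0.0331
```

```bash
python3 d.py 594.6 -71.9 140 5.75
python3 - <<'E'
from m import *
f=grab('scene');save('s16',f,(235,170,335,245),8)
c=f['color'].astype(int);P=cloud(f)
th=.1;ex=np.array([np.cos(th),np.sin(th)]);ey=np.array([-ex[1],ex[0]])
k=(c[...,0]>c[...,2]*1.4)&(np.hypot(P[...,0]-.5936,P[...,1]+.0713)<.03)&(P[...,2]>.135)&(P[...,2]<.175)
Q=P[k];d=Q[:,:2]-np.array([.5936,-.0713]);a=d@ex*1000;b=d@ey*1000
print(len(Q),np.round(np.percentile(Q[:,2],[5,50,95])*1000,1));r=np.hypot(a,b)
for t in range(-75,90,15):
    q=(abs(np.degrees(np.arctan2(b,a))-t)<8); print(t,q.sum(),np.round(np.sort(r[q])[-3:],1))
E
```

```text
pos mm [594.7 -71.8 153.7] rpy [ 3.1415e+00 -4.0000e-04  1.0000e-01] w 33.1 F [ 0.1  0.2 -0.9] t 32.7833
tool delta cm [-0.01  0.01  1.37] rot [ 0.0001 -0.0004 -0.0003]
46 [155.6 161.2 164.9]
-75 0 []
-60 0 []
-45 3 [15.2 17.  17.2]
-30 5 [15.3 16.4 17.4]
-15 8 [16.8 16.8 17.8]
0 6 [15.5 17.4 17.5]
15 5 [13.7 15.9 16.4]
30 4 [13.2 13.3 15.6]
45 5 [13.7 16.1 16.2]
60 9 [17.6 18.1 19.9]
75 3 [13.3 18.1 18.5]
```

View pics/s16.png

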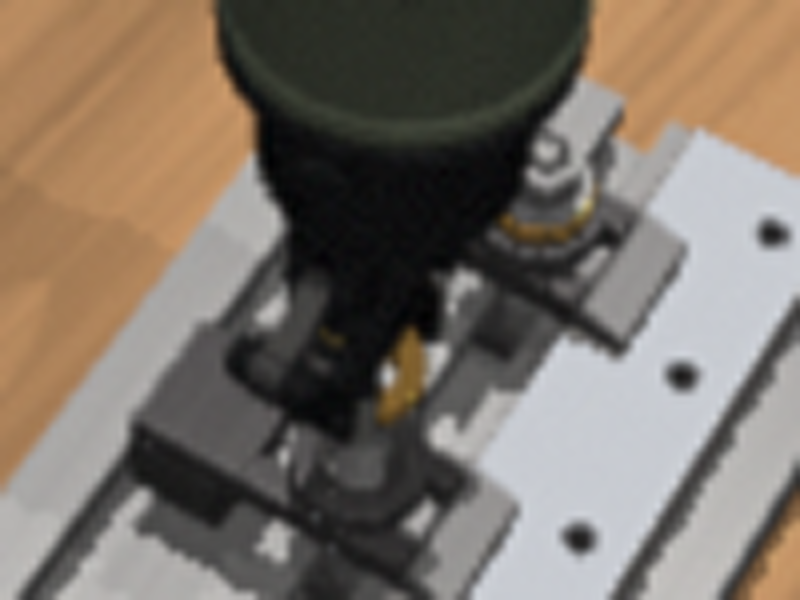

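Request:
apply_moves(increments="0.4 0.05 0 0.5 0 0 0; 0.4 0 0 0.5 0 0 0; 0.4 0 0 0.5 0 0 0; 0.4 0 0 0.4 0 0 0; 0.4 0 0 0.4 0 0 0; 0.4 0 0 0 0 0 0; 0.4 0 0 0 0 0 0")

```text
clock: 33.42
position: [0.595, -0.0712, 0.1302]
tool_rot: [-3.141, 0.001, 0.101]
force: [0.4, 0.7, -0.3]
grip_width: 0.0333
```

Request:
apply_moves(increments="0.4 0 0 0.2 0 0 0; 0.4 0 0 0.2 0 0 0; 0.4 0 0 0.2 0 0 0; 0.4 0 0 0 0 0 0")

```text
clock: 33.75
position: [0.5949, -0.0713, 0.1241]
tool_rot: [3.142, 0.0, 0.101]
force: [-0.8, -1.1, -1.6]
grip_width: 0.0332
```

Request:
apply_moves(increments="0.4 0 0.04 0.3 0 0 0; 0.4 0 0 0.3 0 0 0; 0.4 0 0 0.3 0 0 0; 0.4 0 0 0.3 0 0 0; 0.4 0 0 0 0 0 0; 0.4 0 0 0 0 0 0")

```text
clock: 34.25
position: [0.595, -0.0716, 0.1123]
tool_rot: [-3.141, 0.0, 0.101]
force: [-0.3, 0.8, 0.1]
grip_width: 0.0335
```

Request:
apply_moves(increments="0.4 0 0 0.3 0 0 0; 0.4 0 0 0.2 0 0 0; 0.4 0 0 0.2 0 0 0; 0.4 0 0 0.1 0 0 0; 0.4 0 0 0 0 0 0; 0.4 0 0 0 0 0 0")

```text
clock: 34.75
position: [0.5951, -0.0717, 0.1045]
tool_rot: [-3.142, 0.0, 0.101]
force: [0.5, -1.0, 0.1]
grip_width: 0.0334
```

Expected nested TCP height is ~100.5. I'll go on in 1 mm steps.

Request:
apply_moves(increments="0.4 0 0 0.1 0 0 0; 0.4 0 0 0.1 0 0 0; 0.4 0 0 0 0 0 0; 0.4 0 0 0 0 0 0")

```text
clock: 35.08
position: [0.5951, -0.0717, 0.1025]
tool_rot: [-3.142, 0.0, 0.101]
force: [-1.1, -0.1, -0.8]
grip_width: 0.0332
```

Request:
apply_moves(increments="0.4 0 0 0.1 0 0 0; 0.4 0 0 0 0 0 0; 0.4 0 0 0 0 0 0")

```text
clock: 35.33
position: [0.5951, -0.0717, 0.1015]
tool_rot: [-3.142, 0.0, 0.101]
force: [0.6, -0.2, -0.7]
grip_width: 0.033
```

Request:
apply_moves(increments="0.4 0 0 0.05 0 0 0; 0.4 0 0 0 0 0 0; 0.4 0 0 0 0 0 0")

```text
clock: 35.58
position: [0.5951, -0.0716, 0.101]
tool_rot: [-3.142, 0.0, 0.101]
force: [-0.0, 0.3, -0.4]
grip_width: 0.0335
```

Request:
apply_moves(increments="0.4 0 0 0.05 0 0 0; 0.4 0 0 0 0 0 0; 0.4 0 0 0 0 0 0")

```text
clock: 35.83
position: [0.5952, -0.0717, 0.1008]
tool_rot: [3.142, -0.0, 0.101]
force: [-1.6, 0.6, 4.6]
grip_width: 0.0334
```

Request:
apply_moves(increments="0.4 0 0 0.05 0 0 0; 0.4 0 0 0 0 0 0; 0.4 0 0 0 0 0 0")

```text
clock: 36.08
position: [0.5952, -0.0716, 0.1007]
tool_rot: [3.142, -0.0, 0.101]
force: [-3.6, 0.2, 11.6]
grip_width: 0.0331
```

Seated at 100.7 mm as expected. Release: back off the push, open, and rise.

Request:
apply_moves(increments="0.4 0 0 -0.05 0 0 0; 0.2 0 0 0 0 0 0; 0.1 0 0 0 0 0 0; -0.1 0 0 0 0 0 0; -0.1 0 0 0 0 0 0; -0.1 0 0 0 0 0 0; -0.1 0 0 -0.5 0 0 0; -0.1 0 0 -1 0 0 0")

```text
clock: 36.75
position: [0.5945, -0.0716, 0.1151]
tool_rot: [-3.141, 0.002, 0.101]
force: [-0.6, 0.3, 1.1]
grip_width: 0.0469
```

Request:
apply_moves(increments="-0.1 0 0 -2 0 0 0; -0.1 0 0 -4 0 0 0; -0.1 0 0 -4 0 0 0; -0.1 -3 3 0 0 0 0; -0.1 -3 3 0 0 0 0; -0.1 -3 3 0 0 0 0; -0.1 -3 3 0 0 0 0; -0.1 -3 3 0 0 0 0")

```text
clock: 37.42
position: [0.462, -0.2343, 0.2167]
tool_rot: [3.141, -0.001, 0.101]
force: [0.5, -1.1, -0.3]
grip_width: 0.0472
```

Request:
apply_moves(increments="-0.1 -3 3 0 0 0 0; -0.1 0 3.5 0 0 0 0; -0.1 0 3.5 0 0 0 0; -0.1 0 3.5 0 0 0 0; -0.1 0 3 0 0 0 0; -0.1 0 0 0 0 0 0; -0.1 0 0 0 0 0 0")

```text
clock: 38.0
position: [0.4501, -0.401, 0.2159]
tool_rot: [3.141, -0.0, 0.098]
force: [0.8, 0.2, 0.0]
grip_width: 0.0471
```

```bash
cat > fin.py <<'E'
from m import *
th=np.radians(5.75);ex=np.array([np.cos(th),np.sin(th)]);ey=np.array([-ex[1],ex[0]])
off={'scene':np.array([-.001,.0009]),'top':np.array([.001,-.0009])}
for n in off:
    f=grab(n);save(n[0]+'20',f,(235,165,335,240) if n=='scene' else (200,100,320,190),8 if n=='scene' else 6)
    s=np.array([.5946,-.0722])+off[n]
    def ring(z0,z1,r0,r1):
        P=seg(f,s[0],s[1],r1,z0,z1);d=(P[:,:2]-s)@np.c_[ex,ey];k=np.hypot(*d.T)>r0;d=d[k];z=P[k,2]
        print(n,k.sum(),cv2.minEnclosingCircle((d*1000).astype(np.float32)),np.median(z),np.linalg.lstsq(np.c_[d,np.ones(len(d))],z,rcond=None)[0])
    ring(.103,.113,.010,.024); ring(.095,.104,.019,.028)
    P=seg(f,s[0],s[1],.09,.083,.093);d=(P[:,:2]-s)@np.c_[ex,ey];k=(abs(d[:,1])<.028)&(d[:,0]<.026)&(d[:,0]>-.08)
    print('strap',np.linalg.lstsq(np.c_[d[k],np.ones(k.sum())],P[k,2],rcond=None)[0],d[k].min(0),d[k].max(0))
E
python3 fin.py; python3 d.py 450 -300 200 5.75
```

```text
scene 100 ((-1.600745677947998, -0.6971709132194519), 20.323644638061523) 0.10810429324271131 [0.0069572  0.03940521 0.10809099]
scene 62 ((-0.1324722021818161, 1.4270117282867432), 23.773941040039062) 0.09996985702901351 [-0.01043863  0.01739208  0.09993895]
strap [0.00462986 0.01664128 0.08874333] [-0.07343662 -0.02386468] [0.02587499 0.02271438]
top 110 ((-3.2586498260498047, 1.3576065301895142), 20.447181701660156) 0.10770043095676904 [0.01542569 0.02097711 0.10754486]
top 75 ((-1.1525037288665771, 1.3228788375854492), 23.340126037597656) 0.0991985377720675 [-0.00055277  0.03067056  0.09905039]
strap [0.00497456 0.0085981  0.08808773] [-0.07453668 -0.02147709] [0.02545183 0.02313065]
pos mm [ 450.7 -398.9  216. ] rpy [-3.1412e+00 -3.0000e-04  1.0130e-01] w 47.1 F [-0.7  0.5  0.4] t 38.1
tool delta cm [ 0.92 -9.85  1.6 ] rot [-0.0004 -0.0003  0.0009]
```

View pics/s20.png

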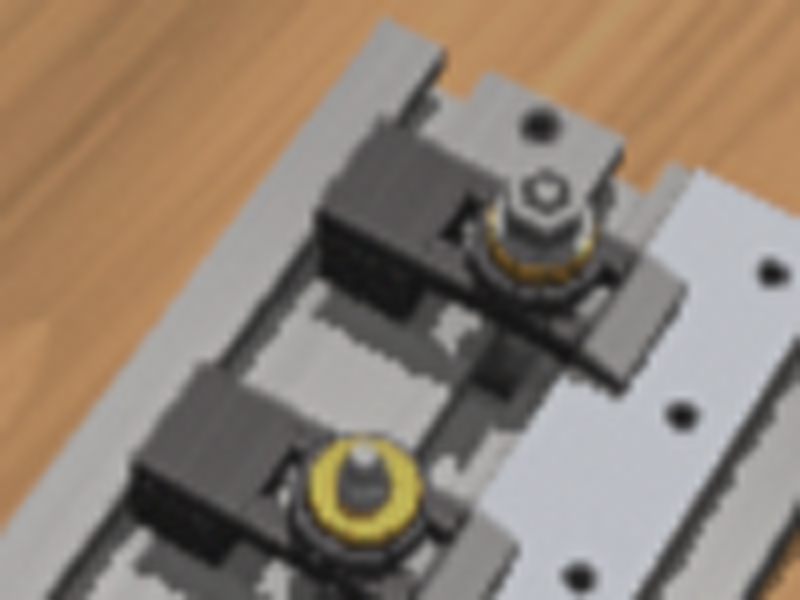

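View pics/t20.png

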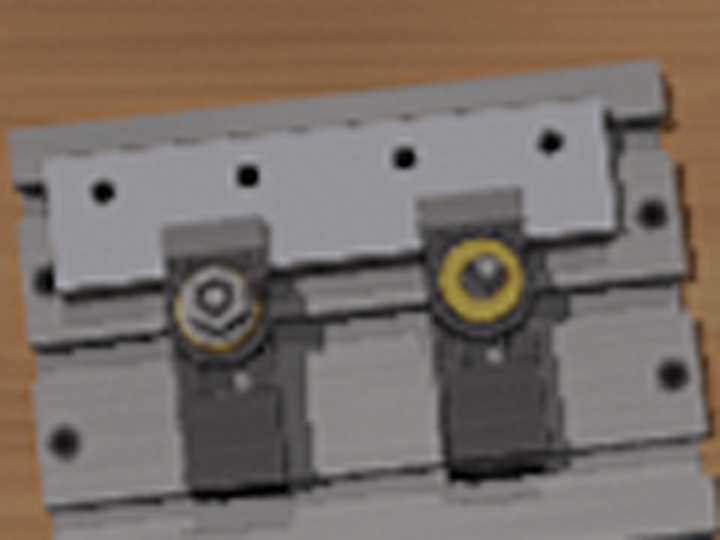

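The washer's top is at 108 mm, so it is nested, and it is concentric in both views (365,490 and 482,280). Handing in.

```bash
python3 -c "
from workcell import bot;print(bot.job_done())"
```

```text
the job is handed in; nothing more can be done
None
```

The missing clamp is made up on the bare stud, and I handed the job in at about 38 s. No verdict was reported back.

**What I did:** The heel block stands behind the stud. The strap was lowered onto the bar and block at light force and released. The seat went over the stud next, and the ball washer last, nested in its dish. The low block was not touched.

**Last checks in both cameras:**
- **Heel block:** after placing, before the strap covered it, its centre measured about 58 mm behind the stud. It was turned 1.5 to 3 degrees from the plate, within the 0.3 rad limit.
- **Strap:** the top is at 88 to 89 mm above the bench (88 expected), and it is level within about 0.02 rad. When measured after placing, its centre was 14 to 15 mm behind the stud and about 0.5 mm sideways.
- **Seat:** the top is at 99 to 100 mm (100 expected), within about 2 mm of the stud axis.
- **Ball washer:** the top is at about 108 mm, as expected when nested.

**Where readings disagreed:**
- The two cameras differed by up to 2 mm in position, so I used their mean. That mean matched the arm's position when it released the heel block to within 0.5 mm.
- The circle fits put the washer 2 to 3.5 mm off the axis, but its fitted circle came out over 2 mm too large. With an 18.4 mm hole on a 16 mm stud it can be at most about 1.2 mm off.
- The depth fits gave up to 0.04 rad of tilt on the washer and 0.03 rad on the seat, within the 0.08 and 0.06 rad limits; I put this down to depth noise, since both pictures look flat.

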